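Offer up the thermostat dial cover

ROBOT

A 6-joint arm with a two-finger parallel gripper is mounted at the origin on the work surface. World frame = base frame: x ahead of the robot, y to its left, z up, the work surface at z = 0. Lengths are in m, angles in rad, forces in N, time in s.
With the tool pointing down it reaches from about 0.35 to 0.775 m from the base axis. Payload 5.5 kg.
Tool frame: the origin (TCP) lies between the finger pads; the fingertips stand 22 mm ahead of it and the grasp point (between the pads) lies 3 mm ahead of it (env.finger_overhang is the distance from the TCP to the fingertips, in m); y points along the fingers, x is the direction in which the jaws open and shut, and the axes are right-handed (so a half turn about y gives the same grasp; the last joint's range is limited). The gripper opens to 85 mm and grips with 20 to 120 N. Pads are 22 mm wide; open, the fingers measure 114 mm over their backs; the gripper's body (76 mm by 85 mm) begins 54 mm behind the grasp point. The pads swing forward as they close: fully open they stand 13 mm farther back than shut.
Start: joints at [1.21, 0.313, 0.046, 1.304, 0, 1.431], TCP at [0.126, 0.561, 0.216] pointing down, gripper open.
Joint ranges: [-2.76, 2.76], [-0.86, 1.69], [-1.03, 1.26], [-2.2, 2.34], [-1.47, 1.5], [-3.14, 3.14]. Speed limits (rad/s): [2.57, 2.57, 3.14, 3.14, 3.14, 3.14].

INTERFACE

Orientations are given as a unit quaternion [w, x, y, z].
In Python, from workcell import monitor, cams, job, env gives the robot as it stands.
- The arm moves only by the tool drive_tool, never from a script. Its argument "plan" is text: rows parted by semicolons, each of 7 numbers parted by spaces: the opening, from -1 (shut) to 1 (fully open), then the shift along the tool's x, y, z in mm, then the turn, a rotation vector about the tool's x, y, z in degrees. In form: gripper x y z rx ry rz; .... A call has 1 to 8 rows; each row shifts and turns the pose as measured when the row begins, along the tool's axes as they then stand; what a row does not reach is not made up. A row lasts 1/8 s, in which the tool goes at most 62.5 mm and 10.7 degrees, less where a joint would pass 70% of its speed; a pose out of reach is approached as far as the arm can. A call is refused whole if a number of a shift passes 62.5 or a number of a turn 10.7, either way. A call with a gripper value outside its range is refused whole. The fingers move at their own pace and stop on an object; "grip_force" is the grip in N (left out, the last holds). Time passes only in rows, so rows that do not move let the fingers close. It gives the time, the measured TCP pose, the force and the opening at its end, in the units of the state.
- monitor.get_state(): the state, without advancing time (a new reading comes with each control period).
- cams.read_camera(name): name is "scene" or "top" or "wrist"; returns (picture, depth): 384x512x3 uint8, red, green, blue; 384x512 float32, m along the optical axis (not along the pixel's ray), 0 where there is no reading.
- cams.calibration(name): a dict with "fx", "fy", "cx", "cy" (pixels), "R" (3x3) and "t" (3): a world point X has camera coordinates R X + t. Camera axes: x right, y down, z forward; pixel columns grow to the right and rows downward; lengths in m; the calibration is good to about 2 mm. The wrist camera is an equidistant fisheye: a pixel r from the principal point sees the ray r / f radians off the axis. A picture is of the moment at which its call begins: read the wrist's pose just before it. calibration takes no time and is no camera call; for the wrist camera it gives the pose at the moment of the call.
- job.hand_in(): hands the job in, once; it reports no verdict.
The state is a dict: "clock": time; "joint_pos": joint angles; "qvel": joint speeds; "tau": joint torques, N m; "tcp_pos": TCP position; "orientation": TCP orientation; "wrist_force": force on the tool from outside, world axes, zero at the start; "ft_torque": the same for the moment, N m; "finger_gap": finger opening in m.
Only numpy, scipy, OpenCV 4.12 (cv2) and the standard library are available. Lean on these libraries where they do the work, as an engineer would, in place of code of your own. Each camera call takes 0.05 s, during which the arm holds its last target.

TASK

The heating thermostat lies on its back with its dial cover off: turn the bare setting wheel clockwise (its upright peg is the handle), past the arrow once and then one full turn more, until it comes to its stop with the peg back at the arrow. Then pick up the white dial cover, lift it over the things lying in between without disturbing any of them, and bring it over the wheel, never letting it touch the thermostat. Finish while still holding it there, still and level, about a centimetre above the tip of the peg, centred on the wheel and with its pointer turned to the peg, so that I can check the fit and press it home myself.

Things in the scene. Friction and masses are not known exactly. Their poses are not given: they have to be found in the camera images.
- thermostat: Thermostat base: white box 128 x 106 mm, top at z = 27 mm (terminal strip on its -x edge to 31 mm), lying on its back on a 185 x 150 mm black mat, stuck fast. Round grey setting wheel on top; a small black arrow 50 mm from the wheel's axis marks its stop. Origin on the wheel's axis at the console top; +x points to the arrow, z up. It lies left or right of the other things, the cover opposite.
- wheel_axis (a point): Centre of the top face of the grey setting wheel, on its axis, 34 mm above the console. The wheel is 72 mm in diameter, with a flat brass screw in the middle that stands 3 mm proud.
- peg_tip (a point): Tip of the steel peg standing upright on the wheel 29 mm from its axis: round, 8 mm in diameter, 16 mm high above the wheel's face, tip 50 mm above the console. It turns with the wheel. Held between the fingers it can be led round like a crank while the gripper keeps its own heading.
- wheel (a joint): Angle of the setting wheel, rad, growing clockwise seen from above: 0 (peg 90 degrees anticlockwise of the arrow) to the low stop at 7.854 (peg at the arrow, the thermostat's +x), one and a quarter turns. Starts at 0.2 to 1.3, so the peg passes the arrow once and then goes a full turn. Friction (about 1 N at the peg) holds it where it is left.
- cover: Dial cover: loose hollow white shell, 70 g, 89 mm diameter, open below, standing on its rim. Flat top 24 mm above the rim; on it an upright grip bar 62 mm long (x), 15 mm wide (y), its top 45 mm above the rim: pinch across its width. A black line along half the bar and a 7 mm wide nose mark the pointer end. Origin on the axis at the rim; +x to the pointer, z up. Inside it clears wheel and peg.
- cover_socket (a point): Point of the cover at the level of its lower rim, under the pointer, 29 mm from the cover's axis (cover x = +29 mm): right above the peg when the cover is lined up.
- bowl: Green ceramic bowl, 128 mm across and 58 mm high, with two steel keys lying in it. Loose; leave alone. Origin at the centre of its underside.
- phone_stand: Clear acrylic phone stand with a 70 x 70 mm foot and a leaning back 104 mm high. Loose; leave alone. Origin at the centre of its underside.
- cologne: Amber glass cologne bottle, 50 mm in diameter and 125 mm high with its cap. Loose; leave alone. Origin at the centre of its underside.
- shoehorn: Wooden shoehorn lying flat, about 240 mm long, 40 mm wide, 9 mm high. Loose; leave alone. Origin on its underside where handle and blade meet; its blade lies towards its +x, its handle towards -x.
There are look-alikes about, which are no part of the job. Several things have the shape of the cover; the one meant has the colours described above.

How it is judged:
On the way, in this order (a step that is already met when the one before it is completed fails the run):
1. the setting wheel is turned clockwise by more than a full turn to its low stop, the cover still lying on the console (value of joint wheel above 7.66 rad and height (world z) of cover below 0.01 m), for 0.2 s.
2. the cover is carried over the things in between (lower rim more than 70 mm above the console as it crosses the middle of the console) (height (world z) of cover above 0.07 m and world y of cover between -0.1 and 0.1 m and contact force between the fingers and cover above 0.5 N), for 0.04 s.
At the end, for the whole second after the job is handed in: Cover held still in the fingers, touching nothing else: rim 3-20 mm above the peg's tip, axis within 6 mm of the wheel's, socket within 8 mm of the peg (horizontally), tilt under 0.10 rad; wheel within 0.2 rad of its stop; the four other things within 15 mm of their places (value of joint wheel above 7.65 rad and horizontal distance between cover and wheel_axis below 0.006 m and horizontal distance between cover_socket and peg_tip below 0.008 m and z of cover in the frame of peg_tip between 0.003 and 0.02 m and angle between cover's own z axis and vertical below 0.1 rad and linear speed of cover below 0.01 m/s and contact force between the fingers and cover above 0.5 N and contact force between cover and thermostat below 0.1 N and distance of each of bowl, phone_stand, cologne, shoehorn from where it was at the start of the episode below 0.015 m); the arm keeps its last pose, push and grip.
It fails at once if the cover touches the thermostat (contact force between cover and thermostat above 0.5 N).
It fails at once if bowl, phone stand, bottle or shoehorn moved by more than 15 mm (distance of any of bowl, phone_stand, cologne, shoehorn from where it was at the start of the episode above 0.015 m).
It fails at once if one of them tipped over (angle between any of bowl, phone_stand, cologne's own z axis and vertical above 0.4 rad).
It also fails if it takes over 67 s, if anything falls off the work surface, if the arm or the gripper's body presses on something with over 40 N, if the wrist force passes 120 N, or if a joint passes its speed limit or range.

## Working session

There is one attempt and no reset: what is moved stays moved. The work goes in short steps, Python scripts to look and compute and a tool call to move; the robot and the scene stay as the last step left them, time stands still between calls to the robot, and variables do not carry over. Pictures are saved under pics/ and viewed, and the job is handed in when it is done.

Besides the shell and the picture viewer there is one more tool, called after ">>>" by a JSON object that holds its "api" and its "payload", one argument or row to a line. drive_tool: Moves the arm, as the interface text tells. Its arguments: {"type":"object","properties":{"plan":{"type":"string"},"grip_force":{"type":"number"}},"required":["plan"]}

```bash
ls; mkdir -p pics; python3 - <<'E'
from workcell import monitor,cams,job,env
import cv2,numpy as np
s=monitor.get_state(); print(s)
print(env.finger_overhang)
for n in ["scene","top"]:
    im,d=cams.read_camera(n); cv2.imwrite(f"pics/{n}0.png",im[:,:,::-1]); np.savez(f"{n}0.npz",im=im,d=d)
    print(n,cams.calibration(n))
E
```

```text
pics
{'clock': 0.0, 'joint_pos': array([ 1.21040518e+00,  3.14014696e-01,  4.49997126e-02,  1.30359074e+00,
       -1.41338607e-06,  1.43120528e+00]), 'qvel': array([-0.0004174 , -0.00054325, -0.00139952,  0.00051829, -0.0004638 ,
       -0.00034416]), 'tau': array([-1.59468076e-03, -4.80622745e+01,  2.98536551e+01,  1.92799838e-02,
       -2.62273597e-04, -3.43148315e-06]), 'tcp_pos': array([0.125749  , 0.56054375, 0.21500923]), 'orientation': array([-0.55171698,  0.55237059,  0.44131797, -0.44241785]), 'wrist_force': array([-0.01361909,  0.10847295, -0.60697134]), 'ft_torque': array([-0.04081362, -0.00999798,  0.0231144 ]), 'finger_gap': 0.08576398110558937}
0.022
scene {'fx': 399.8253301811975, 'fy': 399.8253301811975, 'cx': 257.13251599136004, 'cy': 185.8831092002309, 'R': array([[-0.85240054,  0.5227882 ,  0.01028633],
       [ 0.38203727,  0.63609824, -0.67039283],
       [-0.35701658, -0.56751345, -0.74193507]]), 't': array([ 0.47588741, -0.1971404 ,  1.21526335])}
top {'fx': 449.21097961349597, 'fy': 449.21097961349597, 'cx': 255.16782974104277, 'cy': 194.18110519843736, 'R': array([[-0.01639186, -0.99985978,  0.00342521],
       [-0.98515505,  0.01556513, -0.1709598 ],
       [ 0.17088252, -0.00617671, -0.98527205]]), 't': array([0.00899351, 0.5636139 , 1.01653367])}
```

View pics/scene0.png

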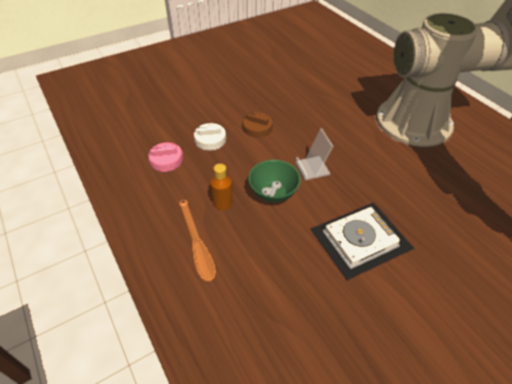

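View pics/top0.png

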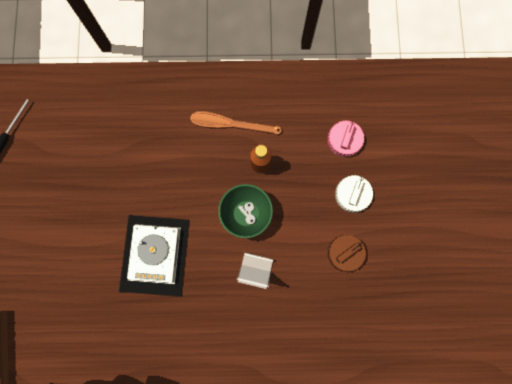

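```bash
python3 - <<'E'
import cv2,numpy as np
a=np.load("top0.npz")["im"][:,:,::-1]; b=np.load("scene0.npz")["im"][:,:,::-1]
c1=cv2.resize(a[205:305,110:200],None,fx=4.4,fy=4.4,interpolation=cv2.INTER_CUBIC)[:,:396]
c2=cv2.resize(a[165:225,325:385],(396,396),interpolation=cv2.INTER_CUBIC)
c3=cv2.resize(b[195:280,305:415],(396,306),interpolation=cv2.INTER_CUBIC)
W=np.zeros((600,800,3),np.uint8); W[:440,:396]=c1; W[:396,400:796]=c2
cv2.imwrite("pics/crop0.png",W); cv2.imwrite("pics/crop1.png",cv2.resize(b[195:280,305:415],(770,595),interpolation=cv2.INTER_CUBIC))
E
```

```text
(no output)
```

View pics/crop0.png

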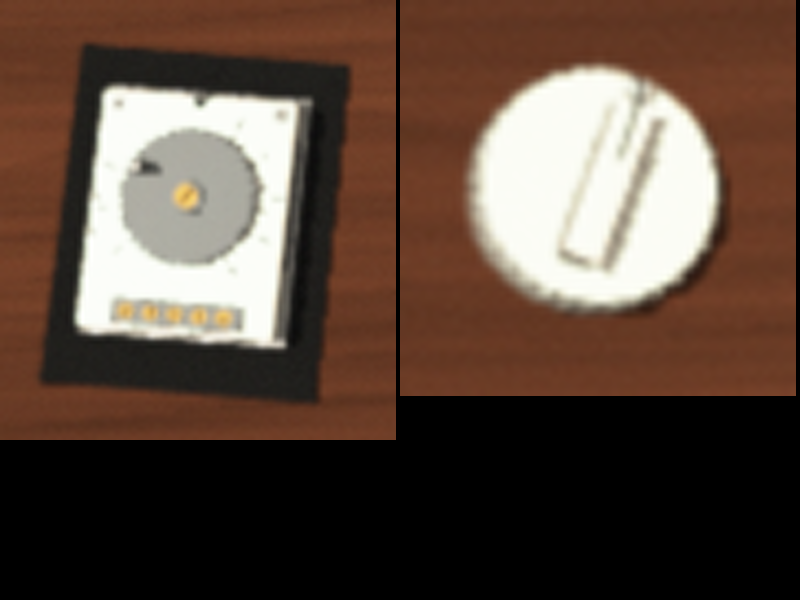

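View pics/crop1.png

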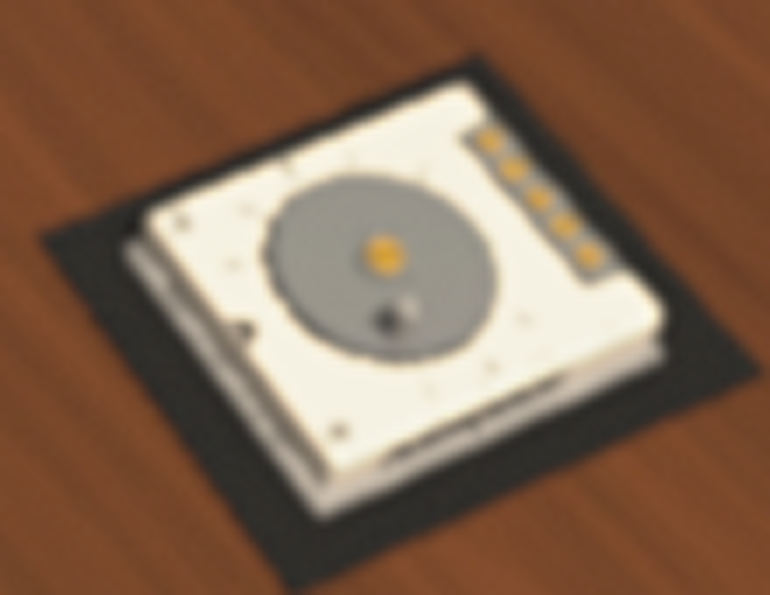

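```bash
cat > h.py <<'E'
import numpy as np,cv2
from workcell import monitor,cams,job,env
from scipy.spatial.transform import Rotation as Rn
def pose():
    s=monitor.get_state(); q=s["orientation"]; return s,Rn.from_quat(np.r_[q[1:],q[0]]).as_matrix(),np.array(s["tcp_pos"])
def cast(c,u,v,z,fish=False):
    x=(u-c["cx"])/c["fx"]; y=(v-c["cy"])/c["fy"]
    if fish:
        th=np.hypot(x,y); k=np.tan(th)/th if th>1e-9 else 1; x*=k;y*=k
    R=np.array(c["R"]);o=-R.T@np.array(c["t"]); d=R.T@np.array([x,y,1.])
    return o+d*(z-o[2])/d[2]
E
cat > m0.py <<'E'
from h import *
for n,zs in (("top",0),("scene",0)):
    f=np.load(n+"0.npz"); im=f["im"]; hsv=cv2.cvtColor(im,cv2.COLOR_RGB2HSV).astype(int); c=cams.calibration(n)
    def blob(m,roi):
        x0,x1,y0,y1=roi; k=np.zeros(m.shape,np.uint8); k[y0:y1,x0:x1]=m[y0:y1,x0:x1]
        nn,l,st,ce=cv2.connectedComponentsWithStats(k); i=1+np.argmax(st[1:,4])
        return st[i],ce[i],(l==i)
    V=hsv[...,2];S=hsv[...,1];H=hsv[...,0]
    th=(120,200,205,305) if n=="top" else (305,415,195,280)
    gray=(S<60)&(V>100)&(V<190)
    st,ce,l=blob(gray,th)
    k=cv2.convexHull(np.argwhere(l)[:,::-1].astype(np.int32)); e=cv2.fitEllipse(k); print(n,"wheel",ce,e, cast(c,*e[0],.034), st)
    g=(H>15)&(H<30)&(S>120)&(V>150)
    roi=(140,165,240,262) if n=="top" else (345,375,222,242)
    st,ce,l=blob(g,roi); print(n,"screw",ce,st[4],cast(c,*ce,.037))
    w=(S<60)&(V>190); roi=(330,380,170,220) if n=="top" else (190,230,115,155)
    st,ce,l=blob(w,roi); k=cv2.convexHull(np.argwhere(l)[:,::-1].astype(np.int32)); e=cv2.fitEllipse(k)
    print(n,"cover",ce,e,st,cast(c,*e[0],.024),cast(c,*e[0],.012))
    if n=="top":
        for nm,u,v,z in (("bowl",246,211,.058),("phone",256,270,0),("phone_top",261,256,.1),("cologne",261,152,.125),("shoeL",192,119,0),("shoeR",281,130,0),("pink",347,138,.024),("brown",348,253,.024),("arrow",155.5,227.7,.027),("peg",143.6,243.2,.05),("pegbase",146,243,.034)): print(nm,cast(c,u,v,z).round(3))
E
python3 m0.py
```

```text
top wheel [153.29859155 249.5028169 ] ((153.11764526367188, 249.39845275878906), (30.07352638244629, 31.746774673461914), 72.69075012207031) [0.43821627 0.24195531 0.034     ] [138 235  32  30 710]
top screw [151.53333333 249.13333333] 15 [0.43873531 0.24501756 0.037     ]
top cover [353.98765432 192.78703704] ((354.1142883300781, 192.83273315429688), (35.24835205078125, 36.43082809448242), 105.63093566894531) [336 175  37  36 972] [ 0.56746497 -0.24064702  0.024     ] [ 0.56954093 -0.24340871  0.012     ]
bowl [0.523 0.022 0.058]
phone [0.387 0.001 0.   ]
phone_top [ 0.416 -0.01   0.1  ]
cologne [ 0.646 -0.014  0.125]
shoeL [0.769 0.158 0.   ]
shoeR [ 0.737 -0.069  0.   ]
pink [ 0.706 -0.23   0.024]
brown [ 0.423 -0.218  0.024]
arrow [0.49  0.239 0.027]
peg [0.452 0.261 0.05 ]
pegbase [0.453 0.259 0.034]
scene wheel [358.80275229 233.01070336] ((358.8113098144531, 232.93734741210938), (25.663833618164062, 33.64716720581055), 108.63866424560547) [0.44263697 0.24510895 0.034     ] [342 220  34  27 654]
scene screw [359.5 231. ] 16 [0.43972771 0.24319805 0.037     ]
scene cover [209.84150327 135.7124183 ] ((209.79551696777344, 135.8062286376953), (25.936403274536133, 30.89507293701172), 90.08509063720703) [194 124  32  25 612] [ 0.57335096 -0.23034954  0.024     ] [ 0.56781786 -0.24325774  0.012     ]
```

>>> {"api": "drive_tool", "payload": {
  "plan": "1 -27 0 -48 0 0 0; 1 -27 0 -48 0 0 0; 1 -27 0 -48 0 0 0; 1 -27 0 -48 0 0 0; 1 -27 0 -48 0 0 0; 1 -27 0 -48 0 0 0; 1 -27 0 -48 0 0 0; 1 0 0 0 0 0 0"
}}

```text
clock: 1.1
tcp_pos: [0.4197, 0.2952, 0.2114]
orientation: [-0.551, 0.552, 0.441, -0.445]
wrist_force: [-0.2, 1.4, 0.0]
finger_gap: 0.0856
```

```bash
cat > look.py <<'E'
from h import *
import sys
s,R,p=pose(); c=cams.calibration("wrist"); im,d=cams.read_camera("wrist"); n=sys.argv[1]
np.savez(n+".npz",im=im,d=d,p=p,R=R,**{"c_"+k:c[k] for k in c}); cv2.imwrite(f"pics/{n}.png",im[:,:,::-1])
print(p.round(4),R.round(3).tolist(),s["clock"],s["wrist_force"].round(2),s["finger_gap"]); print("cam",(-np.array(c["R"]).T@c["t"]).round(3),np.array(c["R"]).round(2).tolist(),c["fx"],c["cx"],c["cy"],s["joint_pos"].round(2))
E
python3 look.py w1
```

```text
[0.4197 0.2952 0.2114] [[0.216, -0.003, -0.976], [0.976, -0.005, 0.216], [-0.005, -1.0, 0.002]] 1.1 [-0.21  1.35  0.02] 0.08562291482101027
cam [0.339 0.314 0.369] [[0.22, 0.98, -0.01], [0.92, -0.2, 0.32], [0.31, -0.07, -0.95]] 297.3186396354542 259.69533073637615 192.52209021312996 [ 0.46  0.2  -0.12  1.26 -0.    0.68]
```

View pics/w1.png

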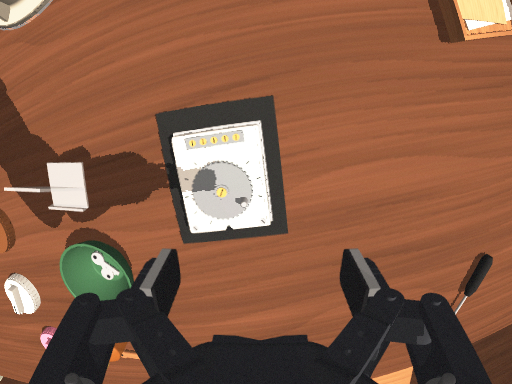

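```bash
python3 - <<'E'
from h import *
f=np.load("w1.npz"); c={k:f["c_"+k] for k in("fx","fy","cx","cy","R","t")}; im=f["im"]
x0,y0=150,90
cr=cv2.resize(im[90:245,150:290],None,fx=3.8,fy=3.8,interpolation=cv2.INTER_CUBIC); cv2.imwrite("pics/w1c.png",cr[:,:,::-1])
hsv=cv2.cvtColor(im,cv2.COLOR_RGB2HSV).astype(int)
m=((hsv[...,0]>15)&(hsv[...,0]<32)&(hsv[...,1]>110)&(hsv[...,2]>130)).astype(np.uint8); m[:175]=0;m[210:]=0;m[:,:205]=0;m[:,235:]=0
ce=np.argwhere(m).mean(0)[::-1]; print(ce,m.sum(),cast(c,*ce,.037,True))
for u,v,z in ((229,227.5,.027),(245,203,.05),(244,202,.042)): print(cast(c,u,v,z,True))
E
```

```text
[221.13846154 192.04615385] 65 [0.43823508 0.24373884 0.037     ]
[0.48960969 0.23903546 0.027     ]
[0.45310585 0.2700813  0.05      ]
[0.45449943 0.26811293 0.042     ]
```

View pics/w1c.png

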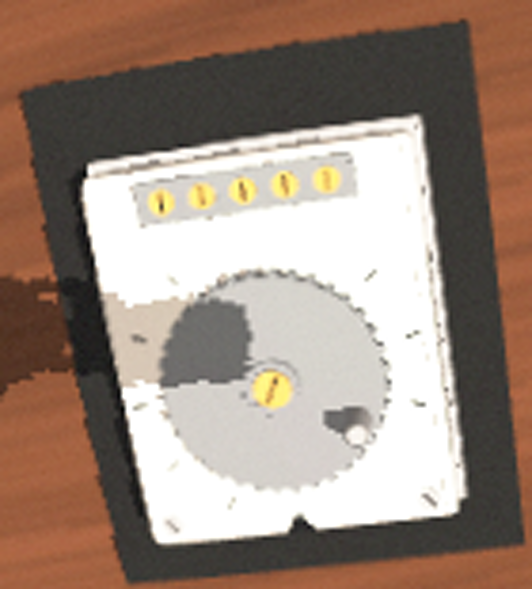

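```bash
python3 - <<'E'
from h import *
f=np.load("w1.npz"); c={k:f["c_"+k] for k in("fx","fy","cx","cy","R","t")}
pg=cast(c,243.9,204.0,.05,True); print(pg); ax=np.array([.4388,.244]); v=pg[:2]-ax; print(np.hypot(*v),np.degrees(np.arctan2(v[1],v[0])))
a=cast(c,150+300/3.8,90+520/3.8,.027,True)[:2]-ax; print(np.degrees(np.arctan2(a[1],a[0])),np.hypot(*a))
# edges of terminal strip for yaw
l=cast(c,150+160/3.8,90+203/3.8,.031,True);r=cast(c,150+327/3.8,90+180/3.8,.031,True); print(l,r,np.degrees(np.arctan2(*(r-l)[1::-1])))
s,R,p=pose(); print(R.T@(np.r_[pg[:2],.12]-p)*1e3)
E
```

```text
[0.45403402 0.26855615 0.05      ]
0.028897750502304653 58.18557491286261
-5.486725137162633 0.05012290490104821
[0.37457085 0.22378855 0.031     ] [0.37967743 0.27576875 0.031     ] 84.38921652815445
[-18.82590706  91.33994887 -41.24304658]
```

>>> {"api": "drive_tool", "payload": {
  "plan": "1 -10 30 -22 0 0 0; 1 -9 30 -19 0 0 0; 0.2 0 25 0 0 0 0; 0 0 0 0 0 0 0; -0.3 0 0 0 0 0 0"
}}

```text
clock: 1.78
tcp_pos: [0.4504, 0.2725, 0.125]
orientation: [0.55, -0.549, -0.443, 0.448]
wrist_force: [0.3, -0.3, -0.3]
finger_gap: 0.0324
```

```bash
python3 look.py w2; python3 - <<'E'
from h import *
s,R,p=pose(); print(R.T@(np.r_[.4540,.2686,.0615]-p)*1e3)
E
```

```text
[0.4504 0.2725 0.125 ] [[0.206, -0.006, -0.978], [0.979, -0.003, 0.206], [-0.004, -1.0, 0.005]] 1.775 [ 0.29 -0.3  -0.27] 0.032420996313692954
cam [0.37  0.291 0.283] [[0.21, 0.98, -0.0], [0.93, -0.19, 0.32], [0.31, -0.07, -0.95]] 297.3186396354542 259.69533073637615 192.52209021312996 [ 0.39  0.27 -0.24  1.07 -0.    0.6 ]
[-2.72033108 63.45176307 -4.81570139]
```

View pics/w2.png

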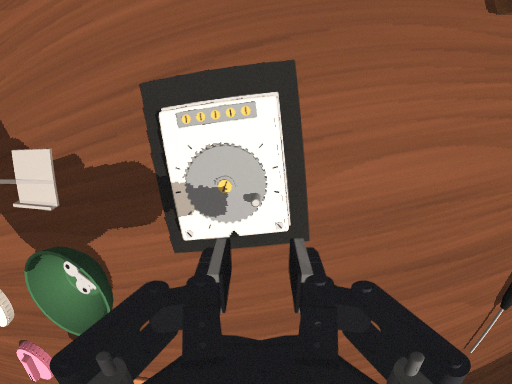

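>>> {"api": "drive_tool", "payload": {
  "plan": "-0.2 -3 10 -5 0 0 0; -0.2 0 25 0 0 0 0; -0.2 0 20 0 0 0 0; -0.2 0 0 0 0 0 0"
}}

```text
clock: 2.33
tcp_pos: [0.4569, 0.2696, 0.0711]
orientation: [-0.548, 0.549, 0.446, -0.446]
wrist_force: [0.0, 0.1, 1.2]
finger_gap: 0.0337
```

```bash
python3 look.py w3; python3 - <<'E'
from h import *
f=np.load("w3.npz"); 
s,R,p=pose(); print(R.T@(np.r_[.4540,.2686,.0615]-p)*1e3)
im=f["im"]; cv2.imwrite("pics/w3c.png",cv2.resize(im[100:300,140:360],None,fx=3,fy=3)[:,:,::-1])
E
```

```text
[0.4569 0.2696 0.0711] [[0.204, 0.0, -0.979], [0.979, -0.001, 0.204], [-0.0, -1.0, -0.001]] 2.325 [0.05 0.08 1.24] 0.03371304036870167
cam [0.375 0.287 0.229] [[0.2, 0.98, -0.0], [0.93, -0.19, 0.32], [0.32, -0.07, -0.95]] 297.3186396354542 259.69533073637615 192.52209021312996 [ 0.38  0.32 -0.32  0.93 -0.    0.59]
[-2.01132104 10.54670656  3.19870273]
```

View pics/w3c.png

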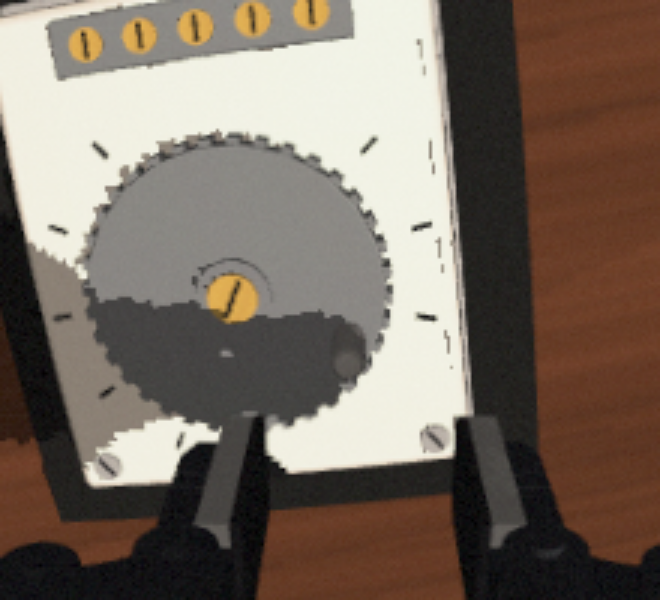

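```bash
python3 - <<'E'
from h import *
f=np.load("w3.npz"); c={k:f["c_"+k] for k in("fx","fy","cx","cy","R","t")}
print("peg",cast(c,140+347/3,100+360/3,.05,True),"screw",cast(c,140+232/3,100+298/3,.037,True))
def proj(X):
    x=c["R"]@X+c["t"]; r=np.hypot(x[0],x[1]); th=np.arctan2(r,x[2]); return np.r_[c["cx"],c["cy"]]+c["fx"]*th*x[:2]/r
p=f["p"];R=f["R"]
for o in ([0,22,0],[0,12,0],[17,12,11],[-17,12,11],[17,12,-11],[-17,12,-11]):
    X=p+R@np.array(o)/1e3; print(o,X.round(4),(proj(X)-[140,100])*3)
E
```

```text
peg [0.45326845 0.26807694 0.05      ] screw [0.43835926 0.24397199 0.037     ]
[0, 22, 0] [0.4569 0.2696 0.0491] [357.35035611 371.72637058]
[0, 12, 0] [0.4569 0.2696 0.0591] [357.27489909 391.65405665]
[17, 12, 11] [0.4496 0.2885 0.0591] [439.34524923 343.69928807]
[-17, 12, 11] [0.4427 0.2552 0.0591] [275.13948961 343.70975775]
[17, 12, -11] [0.4711 0.284  0.0591] [435.69352835 436.61933861]
[-17, 12, -11] [0.4642 0.2507 0.0592] [278.97793287 436.61087163]
```

```bash
python3 - <<'E'
from h import *
f=np.load("w3.npz"); c={k:f["c_"+k] for k in("fx","fy","cx","cy","R","t")}; d=f["d"]
def pt(u,v):
    u=int(round(u));v=int(round(v))
    x=(u-c["cx"])/c["fx"]; y=(v-c["cy"])/c["fy"]; th=np.hypot(x,y); k=np.tan(th)/th
    X=np.array([x*k,y*k,1])*d[v,u]; return c["R"].T@(X-c["t"])
for cu,cv in ((250,425),(255,440),(230,480),(215,520),(475,425),(490,460),(510,520),(347,358),(232,298),(300,250)):
    P=pt(140+cu/3,100+cv/3); print(cu,cv,P.round(4),(f["R"].T@(P-f["p"])*1e3).round(1))
E
```

```text
250 425 [0.4424 0.2539 0.0948] [-18.4 -23.7  10.9]
255 440 [0.4422 0.2557 0.101 ] [-16.7 -29.9  11.5]
230 480 [0.4423 0.253  0.1124] [-19.3 -41.2  10.9]
215 520 [0.4417 0.2525 0.1238] [-20.  -52.6  11.4]
475 425 [0.45   0.2915 0.0953] [ 19.9 -24.2  11.2]
490 460 [0.4511 0.2926 0.105 ] [ 21.3 -33.9  10.3]
510 520 [0.4506 0.2934 0.1233] [ 21.9 -52.2  11. ]
347 358 [0.4528 0.2684 0.0496] [-2.  21.5  3.8]
232 298 [0.4384 0.2436 0.0359] [-29.3  35.2  12.8]
300 250 [0.4314 0.2615 0.0326] [-13.2  38.5  23.3]
```

```bash
python3 - <<'E'
from h import *
im,d=cams.read_camera("scene"); np.savez("s3.npz",im=im,d=d)
cv2.imwrite("pics/s3.png",cv2.resize(im[100:280,290:490],None,fx=3.3,fy=3.3,interpolation=cv2.INTER_CUBIC)[:,:,::-1])
f=np.load("w3.npz"); cv2.imwrite("pics/w3f.png",f["im"][:,:,::-1])
c=cams.calibration("scene"); s,R,p=pose()
for o in ([0,0,0],[0,22,0],[0,-22,0]):
    x=c["R"]@(p+R@np.array(o)/1e3)+c["t"]; u,v=c["fx"]*x[0]/x[2]+c["cx"],c["fy"]*x[1]/x[2]+c["cy"]; print(o,(u-290)*3.3,(v-100)*3.3)
print(env.finger_overhang,[a for a in dir(env) if a[0]!='_'])
E
```

```text
[0, 0, 0] 246.8496644214772 441.1484036639827
[0, 22, 0] 239.69977709229062 460.8190786912778
[0, -22, 0] 254.2808820558134 420.70373643888865
0.022 ['MotionError', 'finger_overhang']
```

View pics/s3.png

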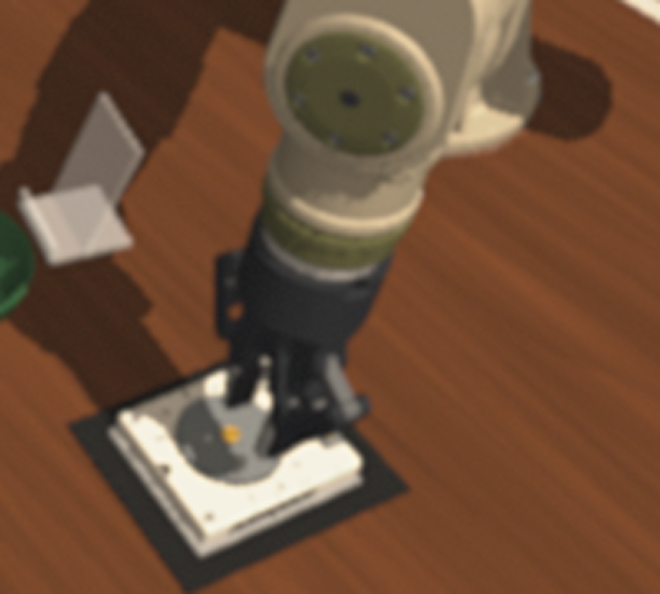

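View pics/w3f.png

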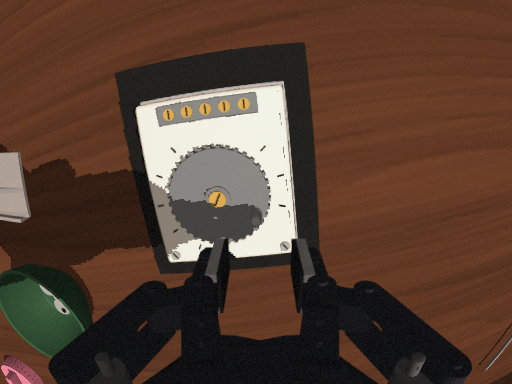

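```bash
python3 - <<'E'
from h import *
f=np.load("w3.npz"); c={k:f["c_"+k] for k in("fx","fy","cx","cy","R","t")}; d=f["d"]; im=f["im"]
def pts(c,d,fish):
    v,u=np.mgrid[:384,:512]; x=(u-c["cx"])/c["fx"]; y=(v-c["cy"])/c["fy"]
    if fish: th=np.hypot(x,y)+1e-9; k=np.tan(th)/th; x=x*k;y=y*k
    X=np.stack([x*d,y*d,d],-1); return (X-np.array(c["t"]))@np.array(c["R"])
for nm,c,d,fi in (("wrist",c,d,1),("scene",cams.calibration("scene"),np.load("s3.npz")["d"],0)):
    P=pts(c,d,fi); T=(P-f["p"])@f["R"]*1e3
    m=(abs(T[...,0])<45)&(abs(T[...,2])<30)&(T[...,1]<16)&(d>0)&(T[...,1]>-60)
    y=T[...,1][m]; print(nm,m.sum(),np.percentile(y,[90,95,98,99,100]).round(1))
    mm=m&(T[...,1]>-32); 
    for t in T[mm][np.argsort(-T[mm][:,1])[:12]]: print(t.round(1))
E
```

```text
wrist 3265 [-25.2 -22.3 -19.4 -18.3 -15.7]
[ 17.7 -15.7  -0.3]
[ 17.8 -15.8  -3.6]
[-16.7 -15.8  -3.5]
[ 17.7 -15.9  -2.2]
[-16.6 -15.9  -0.8]
[-16.6 -16.1  -2.7]
[-16.6 -16.2  -1.3]
[ 17.7 -16.2  -1.3]
[-16.6 -16.3  -1.9]
[-16.6 -16.4   9.5]
[ 17.7 -16.5  -2.5]
[ 17.7 -16.6  -3.7]
scene 243 [-23.4 -20.9 -18.6 -18.  -17.1]
[-17.5 -17.1  -3.4]
[-18.7 -17.8  -0.5]
[-17.9 -18.    1.4]
[-17.1 -18.1   3.4]
[-17.3 -18.6  -6.2]
[-18.4 -18.6   6.4]
[-19.1 -18.7   4.4]
[ 22.8 -19.3  -8.3]
[ 24.3 -19.6  -4.6]
[ 23.9 -20.   -6.8]
[-16.8 -20.2   7.4]
[-17.  -20.3  -9.2]
```

>>> {"api": "drive_tool", "payload": {
  "plan": "-0.2 -2 6 3 0 0 0; -0.2 0 14 0 0 0 0; -0.2 0 10 0 0 0 0; -0.2 0 0 0 0 0 0"
}}

```text
clock: 2.92
tcp_pos: [0.4558, 0.2692, 0.0425]
orientation: [-0.548, 0.55, 0.448, -0.444]
wrist_force: [-0.3, 0.4, 0.0]
finger_gap: 0.0342
```

```bash
cat > tip.py <<'E'
from h import *
import sys
f=np.load(sys.argv[1]+".npz"); c={k:f["c_"+k] for k in("fx","fy","cx","cy","R","t")}; d=f["d"]
v,u=np.mgrid[:384,:512]; x=(u-c["cx"])/c["fx"]; y=(v-c["cy"])/c["fy"]
th=np.hypot(x,y)+1e-9; k=np.tan(th)/th
P=(np.stack([x*k*d,y*k*d,d],-1)-c["t"])@c["R"]; T=(P-f["p"])@f["R"]*1e3
dark=f["im"].max(-1)<130
ylim=float(sys.argv[2])
m=(abs(T[...,0])<45)&(abs(T[...,2])<30)&(T[...,1]<ylim)&(d>0)&(T[...,1]>-60)&(v>215)
for sg in (1,-1):
    t=T[m&(T[...,0]*sg>0)]; t=t[np.argsort(-t[:,1])[:15]]; print("finger",sg,t.mean(0).round(1),"z",(f["p"][2]-t[:,1].max()/1e3).round(4))
E
python3 look.py w4; python3 tip.py w4 0; python3 - <<'E'
from h import *
f=np.load("w4.npz"); 
s,R,p=pose(); print(R.T@(np.r_[.4537,.2684,.030]-p)*1e3)
im=f["im"]; cv2.imwrite("pics/w4c.png",cv2.resize(im[100:300,140:360],None,fx=3,fy=3)[:,:,::-1])
E
```

```text
[0.4558 0.2692 0.0425] [[0.204, 0.006, -0.979], [0.979, 0.002, 0.204], [0.003, -1.0, -0.005]] 2.925 [-0.35  0.35  0.05] 0.03423385888104246
cam [0.373 0.286 0.199] [[0.2, 0.98, 0.0], [0.92, -0.19, 0.33], [0.32, -0.06, -0.94]] 297.3186396354542 259.69533073637615 192.52209021312996 [ 0.38  0.34 -0.37  0.86 -0.    0.59]
finger 1 [ 0.8 -2.4  3.5] z 0.0431
finger -1 [-3.  -1.3  4.3] z 0.0425
[-1.42233495 12.86919152  2.24640146]
```

View pics/w4c.png

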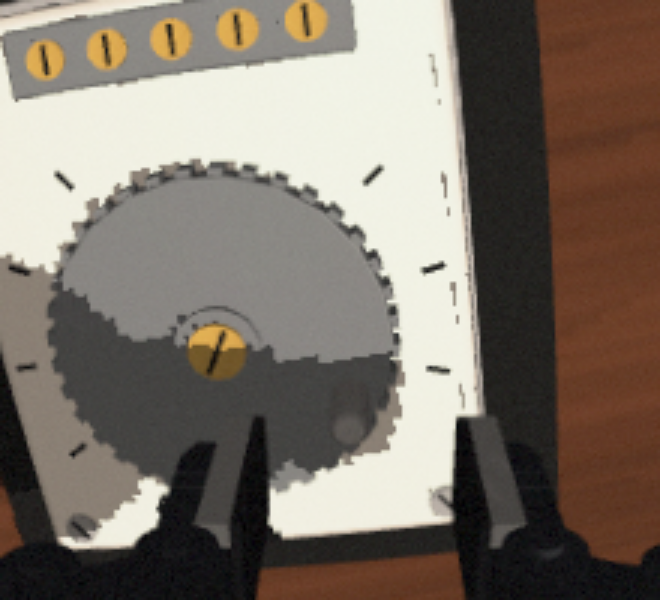

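>>> {"api": "drive_tool", "payload": {
  "plan": "-0.2 -2 7 3 0 0 0; -0.2 0 6 0 0 0 0; -0.3 0 0 0 0 0 0; -0.6 0 0 0 0 0 0; -0.8 0 0 0 0 0 0; -1 0 0 0 0 0 0; -1 0 0 0 0 0 0; -1 0 0 0 0 0 0",
  "grip_force": 25
}}

```text
clock: 3.98
tcp_pos: [0.453, 0.2678, 0.0295]
orientation: [-0.548, 0.55, 0.448, -0.444]
wrist_force: [-0.2, -0.8, -0.3]
finger_gap: 0.0055
```

```bash
python3 look.py w5; python3 tip.py w5 6;  python3 - <<'E'
from h import *
f=np.load("w5.npz"); 
im=f["im"]; cv2.imwrite("pics/w5c.png",cv2.resize(im[100:300,140:360],None,fx=3,fy=3)[:,:,::-1])
E
```

```text
[0.453  0.2678 0.0295] [[0.205, 0.007, -0.979], [0.979, 0.002, 0.205], [0.003, -1.0, -0.007]] 3.975 [-0.21 -0.8  -0.28] 0.005453454751810305
cam [0.37  0.285 0.186] [[0.2, 0.98, 0.0], [0.92, -0.19, 0.33], [0.32, -0.06, -0.94]] 297.3186396354542 259.69533073637615 192.52209021312996 [ 0.38  0.35 -0.39  0.82 -0.    0.59]
finger 1 [28.3  5.6 -9.3] z 0.0236
finger -1 [ -4.3   3.9 -25.8] z 0.0251
```

View pics/w5c.png

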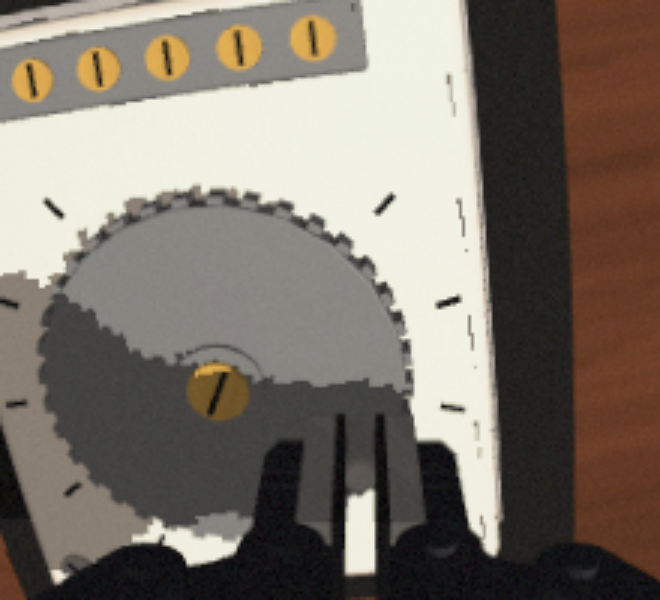

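>>> {"api": "drive_tool", "payload": {
  "plan": "-1 0 0 0 0 0 0; -1 0 0 0 0 0 0",
  "grip_force": 25
}}

```text
clock: 4.28
tcp_pos: [0.453, 0.2678, 0.0295]
orientation: [-0.548, 0.55, 0.448, -0.444]
wrist_force: [0.2, -0.6, -0.4]
finger_gap: 0.0055
```

```bash
python3 look.py w6;  python3 - <<'E'
from h import *
f=np.load("w6.npz"); c={k:f["c_"+k] for k in("fx","fy","cx","cy","R","t")}; d=f["d"]
v,u=np.mgrid[:384,:512]; x=(u-c["cx"])/c["fx"]; y=(v-c["cy"])/c["fy"]
th=np.hypot(x,y)+1e-9; k=np.tan(th)/th
P=(np.stack([x*k*d,y*k*d,d],-1)-c["t"])@c["R"]; T=(P-f["p"])@f["R"]*1e3
for r in range(234,262,3): print(r,[tuple(T[r,cc].round(0).astype(int)) for cc in (246,250,254,258,260,264,270,274)])
E
```

```text
[0.453  0.2678 0.0295] [[0.205, 0.007, -0.979], [0.979, 0.002, 0.205], [0.003, -1.0, -0.007]] 4.275 [ 0.16 -0.64 -0.43] 0.005509668792318764
cam [0.37  0.285 0.186] [[0.2, 0.98, 0.0], [0.92, -0.19, 0.33], [0.32, -0.06, -0.94]] 297.3186396354542 259.69533073637615 192.52209021312996 [ 0.38  0.35 -0.39  0.82 -0.    0.59]
234 [(np.int64(-7), np.int64(-4), np.int64(6)), (np.int64(-5), np.int64(-4), np.int64(6)), (np.int64(-3), np.int64(-5), np.int64(6)), (np.int64(-1), np.int64(-4), np.int64(6)), (np.int64(1), np.int64(-4), np.int64(6)), (np.int64(3), np.int64(-3), np.int64(5)), (np.int64(6), np.int64(-4), np.int64(5)), (np.int64(9), np.int64(0), np.int64(4))]
237 [(np.int64(-8), np.int64(-4), np.int64(3)), (np.int64(-5), np.int64(-3), np.int64(3)), (np.int64(-3), np.int64(-4), np.int64(4)), (np.int64(-1), np.int64(-4), np.int64(4)), (np.int64(1), np.int64(-4), np.int64(4)), (np.int64(3), np.int64(-4), np.int64(3)), (np.int64(6), np.int64(-4), np.int64(4)), (np.int64(9), np.int64(-2), np.int64(3))]
240 [(np.int64(-7), np.int64(-22), np.int64(11)), (np.int64(-5), np.int64(-21), np.int64(1
[... 2069 characters left out ...]
, np.int64(-40), np.int64(11)), (np.int64(-4), np.int64(-39), np.int64(11)), (np.int64(-2), np.int64(-34), np.int64(8)), (np.int64(-1), np.int64(-19), np.int64(-1)), (np.int64(1), np.int64(-20), np.int64(-1)), (np.int64(3), np.int64(-21), np.int64(0)), (np.int64(5), np.int64(-40), np.int64(11)), (np.int64(7), np.int64(-39), np.int64(11))]
261 [(np.int64(-6), np.int64(-42), np.int64(11)), (np.int64(-4), np.int64(-41), np.int64(11)), (np.int64(-2), np.int64(-34), np.int64(6)), (np.int64(-1), np.int64(-20), np.int64(-3)), (np.int64(1), np.int64(-19), np.int64(-3)), (np.int64(3), np.int64(-20), np.int64(-2)), (np.int64(5), np.int64(-42), np.int64(11)), (np.int64(7), np.int64(-41), np.int64(11))]
```

>>> {"api": "drive_tool", "payload": {
  "plan": "-0.6 0 0 0 0 0 0; -0.6 0 0 0 0 0 0; -0.6 0 4 0 0 0 0; -0.6 0 4 0 0 0 0; -1 0 0 0 0 0 0; -1 0 0 0 0 0 0; -1 0 0 0 0 0 0",
  "grip_force": 25
}}

```text
clock: 5.2
tcp_pos: [0.4532, 0.2679, 0.0211]
orientation: [-0.548, 0.55, 0.448, -0.443]
wrist_force: [-0.7, -0.5, 0.6]
finger_gap: 0.0064
```

```bash
python3 look.py w7; python3 - <<'E'
from h import *
f=np.load("w7.npz"); c={k:f["c_"+k] for k in("fx","fy","cx","cy","R","t")}; d=f["d"]
v,u=np.mgrid[:384,:512]; x=(u-c["cx"])/c["fx"]; y=(v-c["cy"])/c["fy"]
th=np.hypot(x,y)+1e-9; k=np.tan(th)/th
P=(np.stack([x*k*d,y*k*d,d],-1)-c["t"])@c["R"]
for r in range(236,266,3): print(r,[tuple((P[r,cc]*1e3).round(0).astype(int).tolist()) for cc in (248,252,259,262,272)])
im=f["im"]; cv2.imwrite("pics/w7c.png",cv2.resize(im[100:300,140:360],None,fx=3,fy=3)[:,:,::-1])
E
```

```text
[0.4532 0.2679 0.0211] [[0.205, 0.007, -0.979], [0.979, 0.002, 0.205], [0.003, -1.0, -0.007]] 5.2 [-0.65 -0.51  0.65] 0.006433719924571805
cam [0.37  0.285 0.178] [[0.2, 0.98, 0.0], [0.92, -0.19, 0.33], [0.32, -0.06, -0.94]] 297.3186396354542 259.69533073637615 192.52209021312996 [ 0.38  0.36 -0.4   0.8  -0.    0.59]
236 [(443, 264, 34), (444, 266, 34), (445, 270, 34), (445, 271, 34), (446, 277, 34)]
239 [(442, 264, 40), (442, 266, 40), (446, 269, 34), (447, 271, 34), (444, 277, 41)]
242 [(441, 265, 44), (442, 267, 44), (448, 269, 35), (449, 270, 33), (444, 277, 44)]
245 [(441, 265, 48), (442, 267, 48), (450, 269, 34), (450, 270, 34), (444, 276, 48)]
248 [(441, 265, 51), (441, 267, 52), (451, 268, 36), (451, 270, 36), (443, 276, 52)]
251 [(441, 265, 54), (441, 267, 54), (450, 269, 41), (451, 270, 39), (443, 276, 54)]
254 [(441, 265, 58), (442, 267, 56), (450, 269, 44), (451, 270, 43), (443, 276, 57)]
257 [(441, 265, 60), (441, 267, 60), (451, 268, 45), (451, 270, 46), (443, 276, 60)]
260 [(441, 265, 62), (442, 267, 62), (451, 268, 48), (451, 270, 48), (444, 276, 62)]
263 [(441, 265, 65), (442, 267, 64), (452, 268, 49), (452, 270, 49), (443, 276, 65)]
```

View pics/w7c.png

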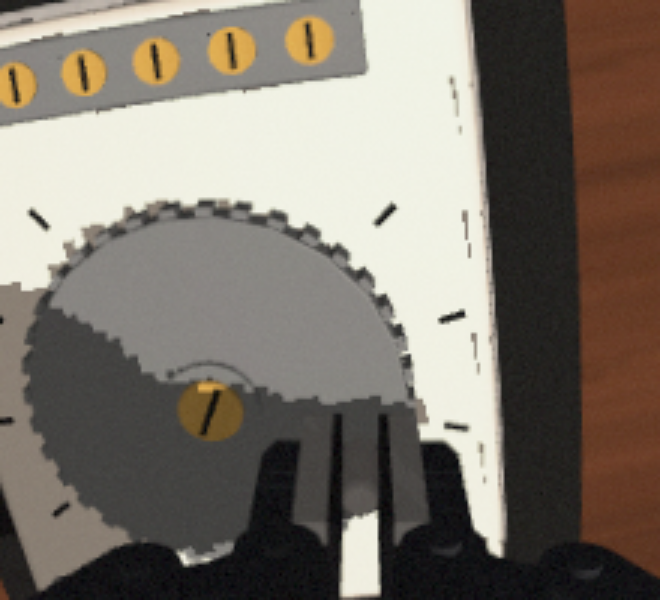

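```bash
cat > crank.py <<'E'
from h import *
import sys
# usage: step_deg nrows ; axis in TCP coordinates
ax=np.array([.4532,.2679])-.029*np.array([np.cos(np.radians(58.5)),np.sin(np.radians(58.5))]); 
s,R,p=pose(); v=p[:2]-ax; th=np.degrees(np.arctan2(v[1],v[0])); print("th",th.round(1),"r",(np.hypot(*v)*1e3).round(2),"z",p[2].round(4),"F",s["wrist_force"].round(1),"gap",s["finger_gap"].round(4),s["clock"],"yawx",np.degrees(np.arctan2(R[1,0],R[0,0])).round(1),"tilt",(R[2,0]).round(3),R[2,2].round(3),"j",s["joint_pos"].round(2))
st,n=float(sys.argv[1]),int(sys.argv[2]); g=1.08
cur=p[:2]; rows=[]
for i in range(n):
    a=np.radians(th-st*(i+1)); q=ax+.029*np.array([np.cos(a),np.sin(a)])
    d=R.T@np.r_[(q-cur)*g,0]*1e3; cur=q
    rows.append(f"-1 {d[0]:.1f} 0 {d[2]:.1f} 0 0 0")
print("; ".join(rows))
E
python3 crank.py 12 4
```

```text
Traceback (most recent call last):
  File "crank.py", line 5, in <module>
    s,R,p=pose(); v=p[:2]-ax; th=np.degrees(np.arctan2(v[1],v[0])); print("th",th.round(1),"r",(np.hypot(*v)*1e3).round(2),"z",p[2].round(4),"F",s["wrist_force"].round(1),"gap",s["finger_gap"].round(4),s["clock"],"yawx",np.degrees(np.arctan2(R[1,0],R[0,0])).round(1),"tilt",(R[2,0]).round(3),R[2,2].round(3),"j",s["joint_pos"].round(2))
                                                                                                                                                                                 ^^^^^^^^^^^^^^^^^^^^^
AttributeError: 'float' object has no attribute 'round'
```

```bash
sed -i 's/s\["finger_gap"\].round(4)/round(s["finger_gap"],4)/' crank.py; python3 crank.py 12 4
```

```text
th 58.5 r 28.96 z 0.0211 F [-1.3  0.1  0.7] gap 0.0065 5.25 yawx 78.2 tilt 0.003 -0.007 j [ 0.38  0.36 -0.4   0.8  -0.    0.59]
-1 -2.8 0 -5.9 0 0 0; -1 -4.0 0 -5.2 0 0 0; -1 -5.0 0 -4.2 0 0 0; -1 -5.8 0 -3.1 0 0 0
```

>>> {"api": "drive_tool", "payload": {
  "plan": "-1 -3 0 -6 0 0 0; -1 -4 0 -5 0 0 0; -1 -5 0 -4 0 0 0; -1 -6 0 -3 0 0 0"
}}

```text
clock: 5.75
tcp_pos: [0.4687, 0.2483, 0.0213]
orientation: [0.549, -0.548, -0.45, 0.443]
wrist_force: [2.7, 4.5, -2.4]
finger_gap: 0.0063
```

```bash
python3 crank.py 12 6; python3 look.py w8
```

```text
th 9.5 r 31.04 z 0.0213 F [ 2.7  4.5 -2.4] gap 0.0063 5.75 yawx 78.3 tilt 0.009 -0.007 j [ 0.33  0.36 -0.4   0.8   0.    0.54]
-1 -7.1 0 0.3 0 0 0; -1 -6.5 0 -0.4 0 0 0; -1 -6.5 0 1.0 0 0 0; -1 -6.1 0 2.3 0 0 0; -1 -5.5 0 3.5 0 0 0; -1 -4.6 0 4.6 0 0 0
[0.4687 0.2483 0.0213] [[0.203, 0.008, -0.979], [0.979, 0.008, 0.203], [0.009, -1.0, -0.007]] 5.75 [ 2.66  4.54 -2.38] 0.006319098597581682
cam [0.386 0.264 0.178] [[0.2, 0.98, 0.01], [0.92, -0.19, 0.33], [0.33, -0.06, -0.94]] 297.3186396354542 259.69533073637615 192.52209021312996 [ 0.33  0.36 -0.4   0.8   0.    0.54]
```

View pics/w8.png

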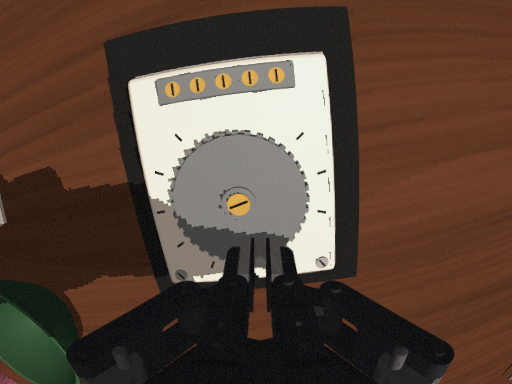

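```bash
sed -i 's/g=1.08/g=1.0/' crank.py; python3 crank.py 12 8
```

```text
th 8.0 r 31.09 z 0.0213 F [ 2.   3.5 -2.7] gap 0.0061 5.8 yawx 78.3 tilt 0.008 -0.007 j [ 0.33  0.36 -0.4   0.8   0.    0.54]
-1 -6.6 0 0.5 0 0 0; -1 -6.1 0 -0.2 0 0 0; -1 -6.0 0 1.1 0 0 0; -1 -5.6 0 2.3 0 0 0; -1 -5.0 0 3.4 0 0 0; -1 -4.2 0 4.4 0 0 0; -1 -3.2 0 5.2 0 0 0; -1 -2.0 0 5.7 0 0 0
```

>>> {"api": "drive_tool", "payload": {
  "plan": "-1 -6.5 0 0.5 0 0 0; -1 -6 0 0 0 0 0; -1 -6 0 1 0 0 0; -1 -5.5 0 2.5 0 0 0; -1 -5 0 3.5 0 0 0; -1 -4 0 4.5 0 0 0"
}}

```text
clock: 6.55
tcp_pos: [0.4554, 0.216, 0.0216]
orientation: [-0.547, 0.551, 0.452, -0.439]
wrist_force: [2.5, 2.9, -2.9]
finger_gap: 0.0065
```

```bash
python3 crank.py 12 8
```

```text
th -57.4 r 32.23 z 0.0216 F [ 2.5  2.9 -2.9] gap 0.0065 6.55 yawx 78.1 tilt 0.012 -0.016 j [ 0.28  0.31 -0.47  0.77  0.    0.49]
-1 -1.5 0 7.0 0 0 0; -1 -2.7 0 5.4 0 0 0; -1 -1.5 0 5.9 0 0 0; -1 -0.3 0 6.1 0 0 0; -1 1.0 0 6.0 0 0 0; -1 2.2 0 5.6 0 0 0; -1 3.3 0 5.1 0 0 0; -1 4.3 0 4.2 0 0 0
```

>>> {"api": "drive_tool", "payload": {
  "plan": "-1 -1 0 6.5 0 0 0; -1 -2.5 0 5.5 0 0 0; -1 -1.5 0 6 0 0 0; -1 0 0 6 0 0 0; -1 1 0 6 0 0 0; -1 2.5 0 5.5 0 0 0"
}}

```text
clock: 7.3
tcp_pos: [0.4221, 0.2207, 0.022]
orientation: [-0.545, 0.554, 0.454, -0.436]
wrist_force: [5.1, -0.6, -3.9]
finger_gap: 0.0058
```

```bash
python3 crank.py 12 8; python3 look.py w9
```

```text
th -125.3 r 27.59 z 0.022 F [ 5.1 -0.6 -3.9] gap 0.0058 7.3 yawx 78.0 tilt 0.011 -0.025 j [ 0.31  0.26 -0.54  0.74 -0.    0.52]
-1 1.7 0 5.8 0 0 0; -1 4.0 0 4.6 0 0 0; -1 4.9 0 3.6 0 0 0; -1 5.5 0 2.5 0 0 0; -1 5.9 0 1.3 0 0 0; -1 6.1 0 0.1 0 0 0; -1 5.9 0 -1.2 0 0 0; -1 5.6 0 -2.4 0 0 0
[0.4221 0.2207 0.022 ] [[0.207, 0.027, -0.978], [0.978, 0.006, 0.208], [0.011, -1.0, -0.025]] 7.3 [ 5.14 -0.58 -3.94] 0.005838002992203097
cam [0.336 0.237 0.177] [[0.21, 0.98, 0.01], [0.92, -0.2, 0.35], [0.34, -0.06, -0.94]] 297.3186396354542 259.69533073637615 192.52209021312996 [ 0.31  0.26 -0.54  0.74 -0.    0.52]
```

View pics/w9.png

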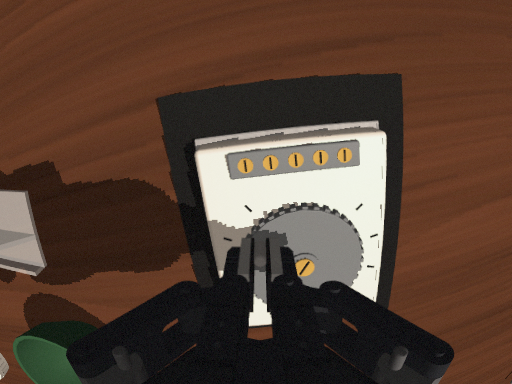

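>>> {"api": "drive_tool", "payload": {
  "plan": "-1 2 0 5.5 0.5 0 0; -1 4 0 4.5 0.5 0 0; -1 5 0 3.5 0.4 0 0; -1 5.5 0 2.5 0 0 0; -1 6 0 1.5 0 0 0; -1 6 0 0 0 0 0"
}}

```text
clock: 8.1
tcp_pos: [0.4083, 0.2504, 0.0218]
orientation: [0.551, -0.549, -0.446, 0.444]
wrist_force: [0.4, -4.3, 1.9]
finger_gap: 0.0061
```

```bash
python3 crank.py 12 8
```

```text
th 166.3 r 30.59 z 0.0218 F [ 0.4 -4.3  1.9] gap 0.0061 8.1 yawx 77.9 tilt 0.004 0.001 j [ 0.38  0.28 -0.51  0.78  0.    0.59]
-1 6.0 0 -2.4 0 0 0; -1 5.7 0 -2.0 0 0 0; -1 5.2 0 -3.2 0 0 0; -1 4.4 0 -4.2 0 0 0; -1 3.4 0 -5.0 0 0 0; -1 2.3 0 -5.6 0 0 0; -1 1.1 0 -6.0 0 0 0; -1 -0.2 0 -6.1 0 0 0
```

>>> {"api": "drive_tool", "payload": {
  "plan": "-1 6 0 -2.5 0 0 0; -1 5.5 0 -2 0 0 0; -1 5 0 -3 0 0 0; -1 4.5 0 -4 0 0 0; -1 3.5 0 -5 0 0 0; -1 2.5 0 -5.5 0 0 0; -1 1 0 -6 0 0 0; -1 0 0 -6 0 0 0"
}}

```text
clock: 9.1
tcp_pos: [0.441, 0.2724, 0.0213]
orientation: [0.553, -0.545, -0.442, 0.449]
wrist_force: [-3.6, -2.5, 6.4]
finger_gap: 0.0062
```

```bash
python3 crank.py 12 8
```

```text
th 84.3 r 29.33 z 0.0213 F [-3.6 -2.5  6.4] gap 0.0062 9.1 yawx 78.1 tilt -0.001 0.015 j [ 0.39  0.36 -0.4   0.82  0.01  0.6 ]
-1 -0.3 0 -6.1 0 0 0; -1 -1.2 0 -5.9 0 0 0; -1 -2.5 0 -5.5 0 0 0; -1 -3.6 0 -4.9 0 0 0; -1 -4.5 0 -4.1 0 0 0; -1 -5.2 0 -3.0 0 0 0; -1 -5.8 0 -1.9 0 0 0; -1 -6.0 0 -0.6 0 0 0
```

>>> {"api": "drive_tool", "payload": {
  "plan": "-1 -0.5 0 -6 -0.4 0 0; -1 -1 0 -6 -0.4 0 0; -1 -2.5 0 -5.5 0 0 0; -1 -3.5 0 -5 0 0 0; -1 -4.5 0 -4 0 0 0; -1 -5 0 -3 0 0 0; -1 -6 0 -2 0 0 0"
}}

```text
clock: 9.98
tcp_pos: [0.4672, 0.2505, 0.0215]
orientation: [0.553, -0.543, -0.449, 0.445]
wrist_force: [1.0, 5.5, -2.4]
finger_gap: 0.006
```

```bash
python3 crank.py 6 5; python3 look.py w10; python3 - <<'E'
from h import *
f=np.load("w10.npz"); im=f["im"]; cv2.imwrite("pics/w10c.png",cv2.resize(im[100:300,140:360],None,fx=3,fy=3)[:,:,::-1])
E
```

```text
th 14.1 r 30.02 z 0.0215 F [ 1.   5.5 -2.4] gap 0.006 9.975 yawx 78.4 tilt 0.014 0.007 j [ 0.33  0.37 -0.39  0.82  0.02  0.53]
-1 -3.2 0 -0.2 0 0 0; -1 -2.9 0 -0.9 0 0 0; -1 -3.0 0 -0.6 0 0 0; -1 -3.0 0 -0.2 0 0 0; -1 -3.0 0 0.1 0 0 0
[0.4672 0.2505 0.0215] [[0.2, -0.004, -0.98], [0.98, 0.015, 0.2], [0.014, -1.0, 0.007]] 9.975 [ 0.97  5.46 -2.38] 0.006044393256727378
cam [0.386 0.265 0.18 ] [[0.2, 0.98, 0.01], [0.93, -0.19, 0.32], [0.31, -0.05, -0.95]] 297.3186396354542 259.69533073637615 192.52209021312996 [ 0.33  0.37 -0.39  0.82  0.02  0.53]
```

View pics/w10c.png

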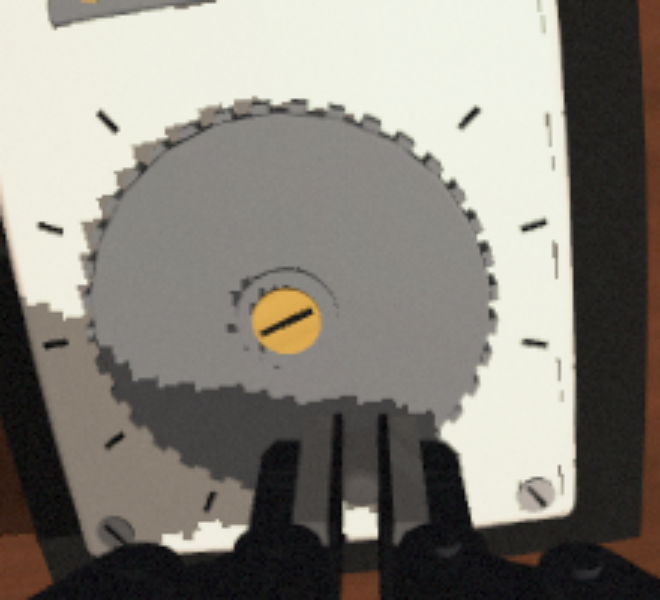

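>>> {"api": "drive_tool", "payload": {
  "plan": "-1 -3 0 -0.5 0 0 0.4; -1 -3 0 -0.5 0 0 0.4; -1 -3 0 -0.5 0 0 0; -1 -3 0 0 0 0 0; -1 -2 0 0 0 0 0"
}}

```text
clock: 10.65
tcp_pos: [0.469, 0.2397, 0.0216]
orientation: [0.551, -0.544, -0.449, 0.446]
wrist_force: [1.3, 13.3, -6.0]
finger_gap: 0.0063
```

```bash
python3 crank.py 6 3
```

```text
th -6.3 r 31.16 z 0.0216 F [ 1.3 13.3 -6. ] gap 0.0063 10.65 yawx 78.5 tilt 0.01 0.005 j [ 0.31  0.36 -0.39  0.81  0.01  0.51]
-1 -3.2 0 2.0 0 0 0; -1 -3.0 0 0.2 0 0 0; -1 -3.0 0 0.5 0 0 0
```

>>> {"api": "drive_tool", "payload": {
  "plan": "-1 -3 0 0 0 0 0; -1 -2 0 0 0 0 0; -1 0 0 0 0 0 0; -1 0 0 0 0 0 0"
}}

```text
clock: 11.15
tcp_pos: [0.4692, 0.2403, 0.0215]
orientation: [0.553, -0.54, -0.454, 0.443]
wrist_force: [1.4, 3.9, -0.9]
finger_gap: 0.0062
```

```bash
python3 crank.py 6 1
```

```text
th -5.2 r 31.26 z 0.0215 F [ 1.4  3.9 -0.9] gap 0.0062 11.15 yawx 78.7 tilt 0.022 0.005 j [ 0.31  0.36 -0.4   0.81  0.02  0.5 ]
-1 -3.3 0 2.1 0 0 0
```

>>> {"api": "drive_tool", "payload": {
  "plan": "-0.7 0 0 0 0 0 0; -0.5 0 0 0 0 0 0; -0.5 0 0 0 0 0 0; -0.5 0 -20 0 0 0 0; -0.2 0 -50 0 0 0 -0.5; 0.2 0 -55 0 0 0 -0.5; 0.2 0 -50 0 0 0 0; 0.2 0 0 0 0 0 0"
}}

```text
clock: 12.15
tcp_pos: [0.4659, 0.231, 0.1999]
orientation: [0.557, -0.538, -0.454, 0.442]
wrist_force: [1.2, -0.4, -0.9]
finger_gap: 0.0512
```

```bash
python3 look.py w11
```

```text
[0.4659 0.231  0.1999] [[0.198, -0.004, -0.98], [0.98, 0.031, 0.198], [0.03, -1.0, 0.01]] 12.15 [ 1.16 -0.37 -0.94] 0.051191895144963966
cam [0.385 0.243 0.358] [[0.2, 0.98, 0.03], [0.93, -0.2, 0.31], [0.31, -0.03, -0.95]] 297.3186396354542 259.69533073637615 192.52209021312996 [ 0.29  0.21 -0.14  1.22  0.03  0.49]
```

View pics/w11.png

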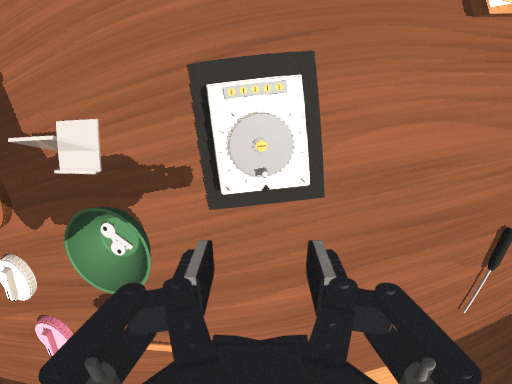

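Wheel screw at (261,145), peg tip (264,173), arrow (266,187): the peg is back at the arrow. Measure the final peg/axis precisely.

```bash
cat > m1.py <<'E'
from h import *
f=np.load("w11.npz"); c={k:f["c_"+k] for k in("fx","fy","cx","cy","R","t")}; im=f["im"]
x0,y0=215,95
cv2.imwrite("pics/w11c.png",cv2.resize(im[y0:y0+105,x0:x0+100],None,fx=5.5,fy=5.5,interpolation=cv2.INTER_CUBIC)[:,:,::-1])
hsv=cv2.cvtColor(im,cv2.COLOR_RGB2HSV).astype(int)
m=((hsv[...,0]>15)&(hsv[...,0]<32)&(hsv[...,1]>110)&(hsv[...,2]>130)).astype(np.uint8); m[:130]=0;m[160:]=0;m[:,:245]=0;m[:,278:]=0
ce=np.argwhere(m).mean(0)[::-1]; print(ce,m.sum(),cast(c,*ce,.037,True))
g=((hsv[...,1]<60)&(hsv[...,2]>100)&(hsv[...,2]<215)); g[:105]=0;g[185:]=0;g[:,:222]=0;g[:,300:]=0
n,l,st,ce=cv2.connectedComponentsWithStats(g.astype(np.uint8)); i=1+np.argmax(st[1:,4]); print(st[i])
k=cv2.convexHull(np.argwhere(l==i)[:,::-1].astype(np.int32)); e=cv2.fitEllipse(k); print(e,cast(c,*e[0],.034,True))
E
python3 m1.py
```

```text
[261.10126582 145.44303797] 79 [0.43832236 0.24356393 0.037     ]
[227 112  45  66 476]
((257.3856506347656, 144.09580993652344), (60.672706604003906, 64.62818908691406), 4.6928534507751465) [0.43651485 0.23986586 0.034     ]
```

View pics/w11c.png

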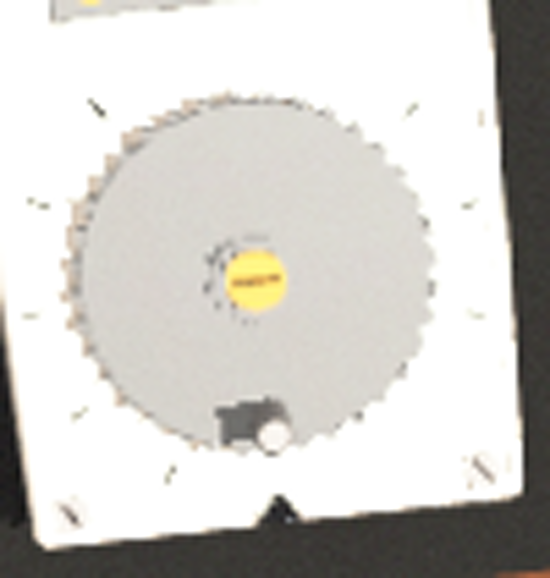

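```bash
python3 - <<'E'
from h import *
f=np.load("w11.npz"); c={k:f["c_"+k] for k in("fx","fy","cx","cy","R","t")}
ax=np.array([.4385,.2439])
for n,u,v,z in (("peg",264.4,173.9,.05),("arrow",265.6,187,.027)):
    P=cast(c,u,v,z,True); d=P[:2]-ax; print(n,P.round(4),np.hypot(*d).round(4),np.degrees(np.arctan2(d[1],d[0])).round(1))
# obstacle extents from depth of top0 
f0=np.load("top0.npz"); ct=cams.calibration("top"); d=f0["d"]; v,u=np.mgrid[:384,:512]
P=(np.stack([(u-ct["cx"])/ct["fx"]*d,(v-ct["cy"])/ct["fy"]*d,d],-1)-ct["t"])@ct["R"]
m=((P[...,2]>.012)&(d>0)&(v>80)&(v<320)).astype(np.uint8)
n,l,st,ce=cv2.connectedComponentsWithStats(m)
for i in range(1,n):
    if st[i,4]>40:
        q=P[l==i]; print(ce[i].round(0),q.min(0).round(3),q.max(0).round(3))
E
```

```text
peg [0.4671 0.2409 0.05  ] 0.0288 -5.9
arrow [0.4891 0.2391 0.027 ] 0.0508 -5.5
[ 10. 129.] [0.686 0.57  0.012] [0.82  0.632 0.029]
[346. 138.] [ 0.663 -0.274  0.012] [ 0.752 -0.184  0.049]
[261. 159.] [ 0.624 -0.038  0.012] [0.67  0.009 0.129]
[354. 194.] [ 0.523 -0.285  0.012] [ 0.611 -0.198  0.05 ]
[245. 210.] [ 0.462 -0.039  0.012] [0.585 0.085 0.064]
[153. 254.] [0.362 0.186 0.012] [0.495 0.302 0.05 ]
[347. 253.] [ 0.38  -0.26   0.012] [ 0.467 -0.173  0.05 ]
[258. 257.] [ 0.407 -0.038  0.014] [0.427 0.026 0.024]
[254. 276.] [ 0.349 -0.03   0.013] [0.396 0.043 0.108]
[  2. 315.] [0.283 0.589 0.012] [0.302 0.597 0.031]
```

>>> {"api": "drive_tool", "payload": {
  "plan": "0.2 -50 0 -22 0 0 0.6; 0.2 -55 0 -24 0 0 0.6; 0.2 -55 0 -24 0 0 0.5; 0.2 -55 0 -24 0 0 0; 0.2 -55 0 -24 0 0 0; 0.2 -55 0 -24 0 2 0; 0.2 -50 0 -20 0 3 0; 0.2 0 0 0 0 0 0"
}}

```text
clock: 13.2
tcp_pos: [0.5431, -0.1799, 0.1782]
orientation: [0.574, -0.558, -0.415, 0.433]
wrist_force: [-0.9, 0.2, -0.1]
finger_gap: 0.0515
```

```bash
python3 look.py w12
```

```text
[ 0.5431 -0.1799  0.1782] [[0.281, -0.034, -0.959], [0.96, 0.004, 0.281], [-0.006, -0.999, 0.034]] 13.2 [-0.89  0.21 -0.1 ] 0.05145215696329371
cam [ 0.468 -0.157  0.338] [[0.28, 0.96, -0.01], [0.92, -0.27, 0.29], [0.28, -0.09, -0.96]] 297.3186396354542 259.69533073637615 192.52209021312996 [-0.45  0.35  0.    1.26 -0.01 -0.17]
```

View pics/w12.png

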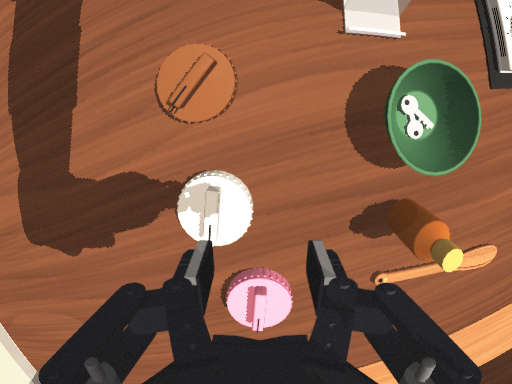

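```bash
python3 - <<'E'
from h import *
f=np.load("w12.npz"); im=f["im"]; x0,y0=170,160
cv2.imwrite("pics/w12c.png",cv2.resize(im[y0:y0+95,x0:x0+95],None,fx=6,fy=6,interpolation=cv2.INTER_CUBIC)[:,:,::-1])
c={k:f["c_"+k] for k in("fx","fy","cx","cy","R","t")}; d=f["d"]
v,u=np.mgrid[:384,:512]; x=(u-c["cx"])/c["fx"]; y=(v-c["cy"])/c["fy"]
th=np.hypot(x,y)+1e-9; k=np.tan(th)/th
P=(np.stack([x*k*d,y*k*d,d],-1)-c["t"])@c["R"]
roi=(u>170)&(u<265)&(v>160)&(v<255)
hull=lambda m: np.argwhere(m)[:,::-1]
b=roi&(P[...,2]>.038)&(P[...,2]<.06); q=P[b][:,:2]; print("bar",b.sum(),q.mean(0),P[b][:,2].max())
r=cv2.minAreaRect((q*1e3).astype(np.float32)); print(r)
t=roi&(P[...,2]>.019)&(P[...,2]<.06); q=P[t][:,:2]; print("top",cv2.minEnclosingCircle((q*1e3).astype(np.float32)))
E
```

```text
bar 730 [ 0.56421368 -0.24098193] 0.046692352967083586
((566.3285522460938, -242.19668579101562), (15.749284744262695, 61.55205154418945), 66.40080261230469)
top ((567.5037841796875, -242.74496459960938), 44.41926193237305)
```

View pics/w12c.png

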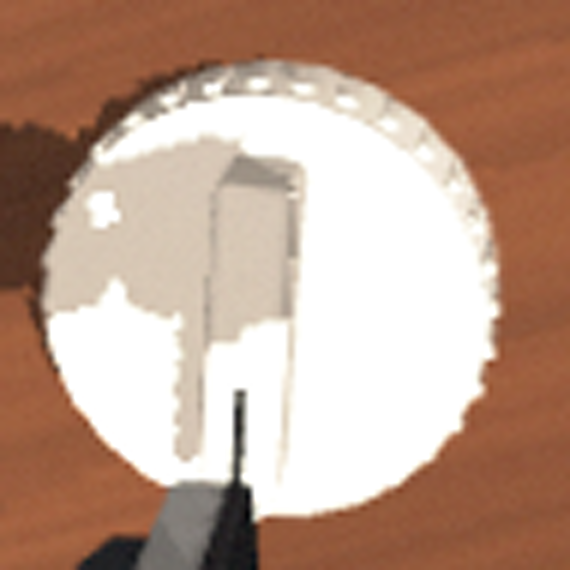

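>>> {"api": "drive_tool", "payload": {
  "plan": "0.2 -27 20 -20 -1 3.7 0; 0.2 -26 20 -20 -0.9 3.7 0; 0.2 0 20 0 0 0 0; 0.2 0 0 0 0 0 0"
}}

```text
clock: 13.75
tcp_pos: [0.5604, -0.235, 0.112]
orientation: [0.593, -0.589, -0.385, 0.391]
wrist_force: [-0.5, 1.1, 0.4]
finger_gap: 0.051
```

```bash
cat > cov.py <<'E'
from h import *
import sys
s,R,p=pose(); v=R.T@(np.array([.567,-.2425,.011])-p)*1e3
print("to go",v.round(1),"yawx",np.degrees(np.arctan2(R[1,0],R[0,0])).round(1),"want 66.4","tilt x,z",R[2,0].round(3),R[2,2].round(3),s["wrist_force"].round(1))
E
python3 look.py w13; python3 cov.py; python3 - <<'E'
from h import *
f=np.load("w13.npz"); im=f["im"]
cv2.imwrite("pics/w13c.png",cv2.resize(im[130:300,150:370],None,fx=3.4,fy=3.4,interpolation=cv2.INTER_CUBIC)[:,:,::-1])
c={k:f["c_"+k] for k in("fx","fy","cx","cy","R","t")}; d=f["d"]
v,u=np.mgrid[:384,:512]; x=(u-c["cx"])/c["fx"]; y=(v-c["cy"])/c["fy"]
th=np.hypot(x,y)+1e-9; k=np.tan(th)/th
P=(np.stack([x*k*d,y*k*d,d],-1)-c["t"])@c["R"]
dd=np.hypot(P[...,0]-.567,P[...,1]+.2425)
b=(dd<.045)&(P[...,2]>.038)&(P[...,2]<.05); q=P[b][:,:2]; print("bar",b.sum(),q.mean(0),P[b][:,2].max())
print(cv2.minAreaRect((q*1e3).astype(np.float32)))
t=(dd<.05)&(P[...,2]>.019)&(P[...,2]<.03); q=P[t][:,:2]; print("top",cv2.minEnclosingCircle((q*1e3).astype(np.float32)))
E
```

```text
[ 0.5604 -0.235   0.112 ] [[0.398, -0.011, -0.918], [0.918, -0.001, 0.398], [-0.005, -1.0, 0.009]] 13.75 [-0.49  1.09  0.36] 0.05104944959401409
cam [ 0.486 -0.201  0.27 ] [[0.4, 0.92, -0.01], [0.87, -0.38, 0.32], [0.29, -0.13, -0.95]] 297.3186396354542 259.69533073637615 192.52209021312996 [-0.53  0.43 -0.04  1.11 -0.01 -0.12]
to go [ -3.7 102.2  -8.8] yawx 66.6 want 66.4 tilt x,z -0.006 0.007 [-0.1 -0.1  0.3]
bar 1280 [ 0.56463764 -0.24195671] 0.046903676199275025
((566.4999389648438, -242.8079833984375), (14.997133255004883, 62.386173248291016), 67.2509765625)
top ((567.2996215820312, -242.89878845214844), 44.59727096557617)
```

View pics/w13c.png

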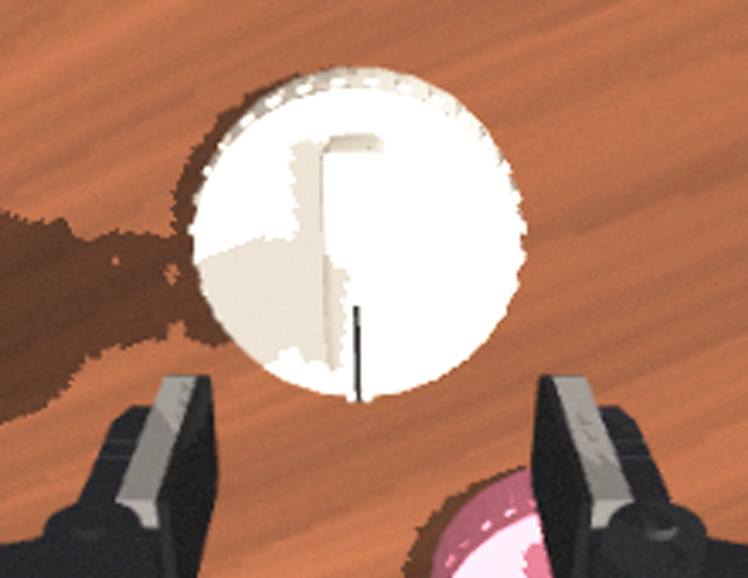

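>>> {"api": "drive_tool", "payload": {
  "plan": "0.1 -4 20 -9 0 0 0; 0.1 0 30 0 0 0 0; 0 0 25 0 0 0 0; 0 0 0 0 0 0 0"
}}

```text
clock: 14.3
tcp_pos: [0.5703, -0.2419, 0.0366]
orientation: [-0.59, 0.591, 0.387, -0.392]
wrist_force: [0.0, 0.8, 0.0]
finger_gap: 0.0423
```

```bash
python3 cov.py; python3 look.py w14;  python3 - <<'E'
from h import *
f=np.load("w14.npz"); im=f["im"]
cv2.imwrite("pics/w14c.png",cv2.resize(im[150:330,150:370],None,fx=3.3,fy=3.3,interpolation=cv2.INTER_CUBIC)[:,:,::-1])
E
```

```text
to go [-1.7 25.6  2.7] yawx 66.8 want 66.4 tilt x,z -0.006 0.002 [0.  0.8 0. ]
[ 0.5703 -0.2419  0.0366] [[0.393, -0.005, -0.919], [0.919, -0.005, 0.393], [-0.006, -1.0, 0.002]] 14.3 [0.03 0.8  0.04] 0.04226021917674913
cam [ 0.494 -0.208  0.194] [[0.39, 0.92, -0.01], [0.87, -0.37, 0.32], [0.29, -0.13, -0.95]] 297.3186396354542 259.69533073637615 192.52209021312996 [-0.53  0.5  -0.12  0.95 -0.01 -0.12]
```

View pics/w14c.png

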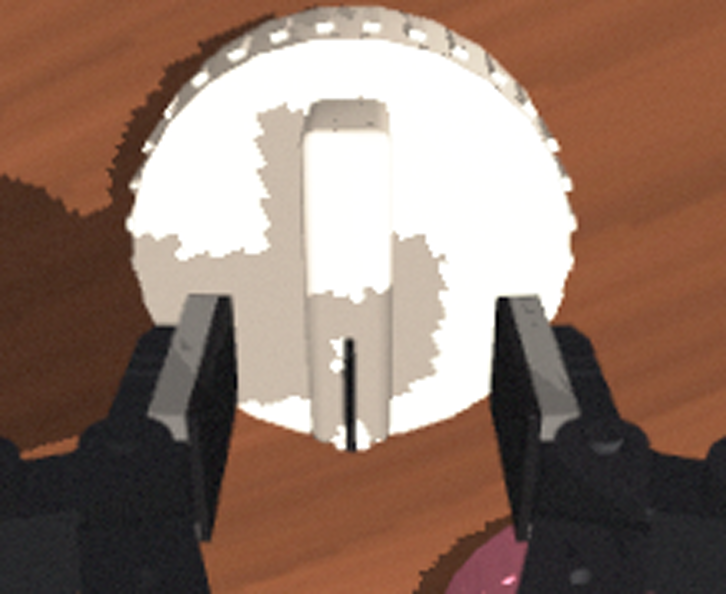

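>>> {"api": "drive_tool", "payload": {
  "plan": "0 -2.5 9 3.5 0 0 0; 0 0 9 0 0 0 0; 0 0 6 0 0 0 0; 0 0 0 0 0 0 0"
}}

```text
clock: 14.85
tcp_pos: [0.5687, -0.2445, 0.0152]
orientation: [-0.587, 0.593, 0.388, -0.391]
wrist_force: [0.4, 0.8, 1.4]
finger_gap: 0.0426
```

```bash
python3 cov.py; python3 look.py w15;  python3 - <<'E'
from h import *
f=np.load("w15.npz"); im=f["im"]
cv2.imwrite("pics/w15c.png",cv2.resize(im[150:330,150:370],None,fx=3.3,fy=3.3,interpolation=cv2.INTER_CUBIC)[:,:,::-1])
c={k:f["c_"+k] for k in("fx","fy","cx","cy","R","t")}; d=f["d"]
v,u=np.mgrid[:384,:512]; x=(u-c["cx"])/c["fx"]; y=(v-c["cy"])/c["fy"]
th=np.hypot(x,y)+1e-9; k=np.tan(th)/th
P=(np.stack([x*k*d,y*k*d,d],-1)-c["t"])@c["R"]; T=(P-f["p"])@f["R"]*1e3
for r in range(232,262,3): print(r,[tuple(np.r_[T[r,cc,0],T[r,cc,2],P[r,cc,2]*1e3].round(0).astype(int).tolist()) for cc in (210,215,255,305,311)])
E
```

```text
to go [1.2 4.2 2.4] yawx 66.9 want 66.4 tilt x,z -0.007 -0.004 [0.4 0.8 1.4]
[ 0.5687 -0.2445  0.0152] [[0.393, 0.001, -0.92], [0.92, -0.008, 0.393], [-0.007, -1.0, -0.004]] 14.85 [0.38 0.75 1.39] 0.04258499564494293
cam [ 0.492 -0.21   0.172] [[0.39, 0.92, -0.01], [0.87, -0.37, 0.33], [0.3, -0.14, -0.94]] 297.3186396354542 259.69533073637615 192.52209021312996 [-0.53  0.52 -0.16  0.89 -0.01 -0.13]
232 [(-28, 9, 24), (-25, 9, 24), (-2, 20, 45), (26, 9, 23), (30, 8, 23)]
235 [(-28, 7, 24), (-25, 7, 24), (-2, 18, 45), (26, 7, 23), (30, 7, 23)]
238 [(-28, 5, 23), (-25, 5, 24), (-2, 16, 44), (26, 5, 23), (30, 5, 24)]
241 [(-25, 11, 38), (-23, 11, 38), (-2, 14, 44), (24, 11, 38), (27, 11, 38)]
244 [(-25, 11, 41), (-22, 11, 41), (-2, 13, 44), (23, 11, 40), (26, 11, 41)]
247 [(-24, 12, 46), (-22, 11, 44), (-2, 12, 45), (23, 12, 45), (26, 11, 45)]
250 [(-24, 11, 48), (-21, 11, 48), (-2, 9, 44), (22, 11, 47), (26, 11, 47)]
253 [(-23, 11, 50), (-21, 11, 50), (-2, 8, 44), (22, 11, 50), (25, 11, 50)]
256 [(-23, 11, 53), (-21, 10, 52), (-2, 6, 45), (22, 11, 52), (25, 11, 53)]
259 [(-22, 12, 57), (-21, 8, 51), (-2, 4, 45), (22, 10, 54), (24, 11, 56)]
```

View pics/w15c.png

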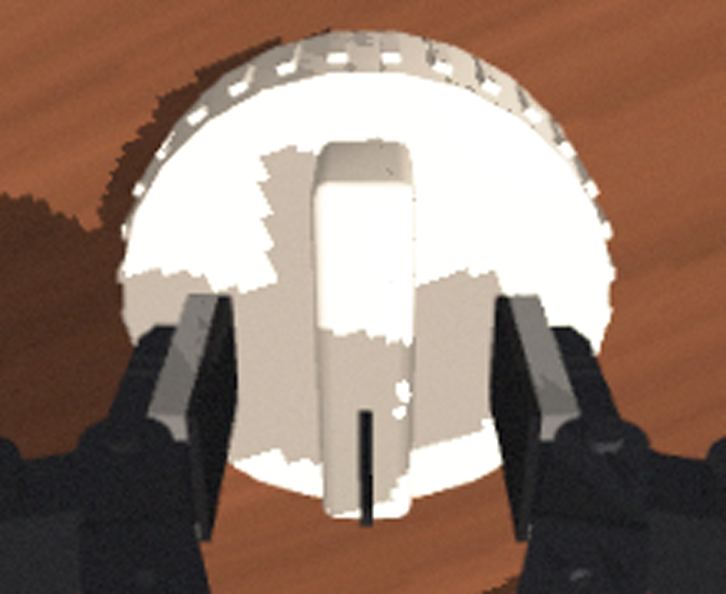

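>>> {"api": "drive_tool", "payload": {
  "plan": "0 1 3 2 0 0 0; 0 0 4 1 0 0 0; -0.3 0 0 0 0 0 0; -0.6 0 0 0 0 0 0; -1 0 0 0 0 0 0; -1 0 0 0 0 0 0; -1 0 0 0 0 0 0; -1 0 0 0 0 0 0",
  "grip_force": 40
}}

```text
clock: 15.9
tcp_pos: [0.5674, -0.2428, 0.0094]
orientation: [-0.587, 0.594, 0.389, -0.39]
wrist_force: [0.2, 0.8, 1.7]
finger_gap: 0.0139
```

```bash
python3 cov.py; python3 look.py w16;  python3 - <<'E'
from h import *
f=np.load("w16.npz"); im=f["im"]
cv2.imwrite("pics/w16c.png",cv2.resize(im[150:330,150:370],None,fx=3.3,fy=3.3,interpolation=cv2.INTER_CUBIC)[:,:,::-1])
E
```

```text
to go [ 0.1 -1.6  0.5] yawx 66.9 want 66.4 tilt x,z -0.007 -0.007 [0.2 0.8 1.7]
[ 0.5674 -0.2428  0.0094] [[0.393, 0.004, -0.92], [0.92, -0.009, 0.393], [-0.007, -1.0, -0.007]] 15.9 [0.19 0.84 1.7 ] 0.0139082352659201
cam [ 0.49  -0.208  0.166] [[0.39, 0.92, -0.01], [0.87, -0.37, 0.33], [0.3, -0.14, -0.94]] 297.3186396354542 259.69533073637615 192.52209021312996 [-0.53  0.52 -0.17  0.87 -0.01 -0.13]
```

View pics/w16c.png

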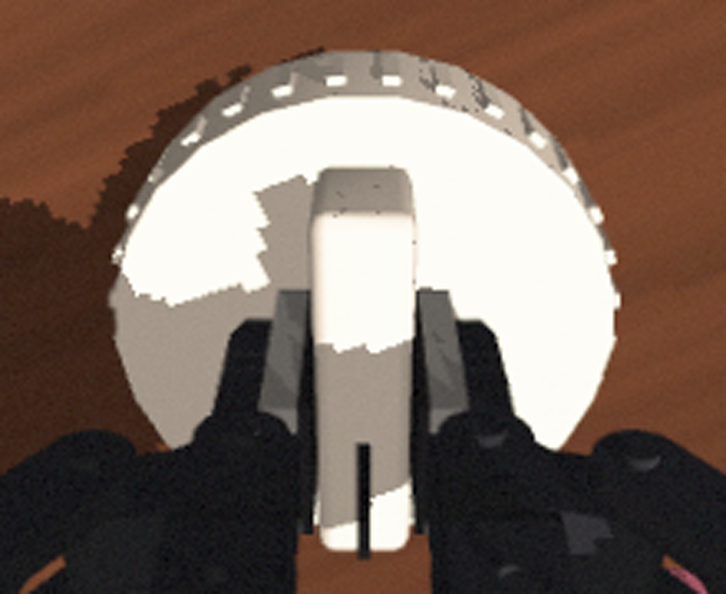

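>>> {"api": "drive_tool", "payload": {
  "plan": "-1 0 -10 0 0 0 0; -1 0 -25 0 0 0 0; -1 0 -40 0 0 0 0; -1 0 -40 0 0 0 0; -1 0 -40 0 0 0 0; -1 0 0 0 0 0 0"
}}

```text
clock: 16.7
tcp_pos: [0.5659, -0.2411, 0.1703]
orientation: [-0.587, 0.593, 0.388, -0.391]
wrist_force: [-0.6, 0.0, -1.2]
finger_gap: 0.014
```

```bash
python3 cov.py; python3 look.py w17;  python3 - <<'E'
from h import *
f=np.load("w17.npz"); im=f["im"]
cv2.imwrite("pics/w17c.png",cv2.resize(im[150:330,150:370],None,fx=3.3,fy=3.3,interpolation=cv2.INTER_CUBIC)[:,:,::-1])
E
```

```text
to go [  0.4 159.4  -0.8] yawx 66.9 want 66.4 tilt x,z -0.008 -0.005 [-0.6  0.  -1.2]
[ 0.5659 -0.2411  0.1703] [[0.393, 0.002, -0.92], [0.919, -0.009, 0.393], [-0.008, -1.0, -0.005]] 16.7 [-0.64  0.   -1.18] 0.013974163147373094
cam [ 0.489 -0.206  0.327] [[0.39, 0.92, -0.01], [0.87, -0.37, 0.33], [0.3, -0.14, -0.94]] 297.3186396354542 259.69533073637615 192.52209021312996 [-0.53  0.4   0.06  1.22 -0.01 -0.13]
```

View pics/w17c.png

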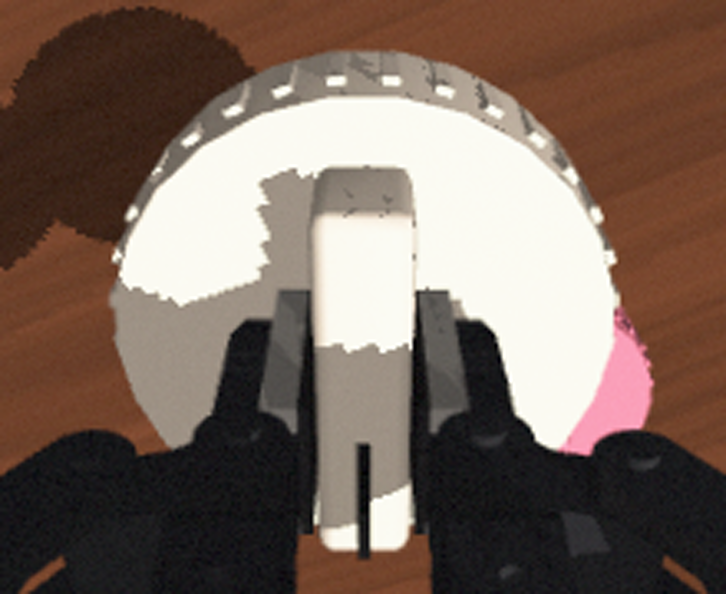

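>>> {"api": "drive_tool", "payload": {
  "plan": "-1 40 -1 31 0 -2 0; -1 41 -1 29 0 -2 0; -1 42 -1 28 0 -2 0; -1 43 -1 26 0 -2 0; -1 43.5 -1 25 0 -2 0; -1 44 -1 23 0 -2 0; -1 45 -1 22 0 -2 0; -1 0 0 0 0 0 0"
}}

```text
clock: 17.75
tcp_pos: [0.4658, 0.1093, 0.1618]
orientation: [0.54, -0.534, -0.454, 0.466]
wrist_force: [0.8, 0.0, -1.4]
finger_gap: 0.0143
```

```bash
cat > fin.py <<'E'
from h import *
import sys
tx,ty,tz,tyaw=map(float,sys.argv[1:5])
s,R,p=pose(); v=R.T@(np.array([tx,ty,tz])-p)*1e3
yx=np.degrees(np.arctan2(R[1,0],R[0,0]))
print("p",p.round(4),"to go",v.round(1),"yawx",yx.round(1),"ry",(yx-tyaw).round(1),"fix rx,rz",np.degrees(-R[2,2]).round(2),np.degrees(R[2,0]).round(2),s["wrist_force"].round(1),round(s["finger_gap"],4),s["clock"],s["qvel"].round(3))
E
python3 fin.py .4385 .2438 .12 84.4; python3 look.py w18
```

```text
p [0.4658 0.1093 0.1618] to go [129.   41.8  46.9] yawx 81.2 ry -3.2 fix rx,rz -1.06 -0.42 [ 0.8  0.  -1.4] 0.0143 17.75 [-0.034  0.014 -0.008 -0.022 -0.025 -0.003]
[0.4658 0.1093 0.1618] [[0.154, -0.019, -0.988], [0.988, -0.004, 0.154], [-0.007, -1.0, 0.019]] 17.75 [ 0.78  0.03 -1.4 ] 0.014277638306501271
cam [0.386 0.123 0.321] [[0.15, 0.99, -0.01], [0.94, -0.14, 0.31], [0.3, -0.05, -0.95]] 297.3186396354542 259.69533073637615 192.52209021312996 [ 0.06  0.17 -0.28  1.14 -0.    0.22]
```

View pics/w18.png

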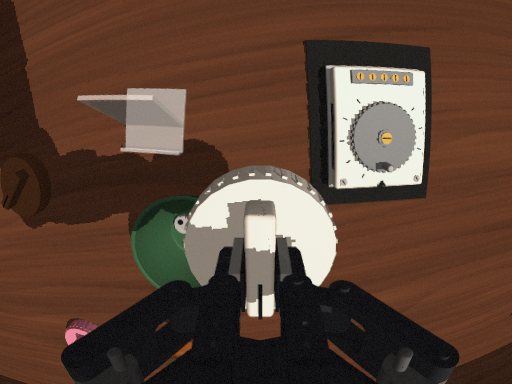

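>>> {"api": "drive_tool", "payload": {
  "plan": "-1 40 0 15 -0.5 -1.2 -0.2; -1 42 0 16 -0.5 -1 -0.2; -1 42 0 13 0 -1 0; -1 0 0 0 0 0 0; -1 0 0 0 0 0 0"
}}

```text
clock: 18.42
tcp_pos: [0.4407, 0.2342, 0.1572]
orientation: [0.527, -0.526, -0.47, 0.475]
wrist_force: [-0.7, -0.6, -0.9]
finger_gap: 0.014
```

```bash
python3 fin.py .4385 .2438 .10 84.4; python3 look.py w19
```

```text
p [0.4407 0.2342 0.1572] to go [ 9.6 57.2  2.9] yawx 83.8 ry -0.6 fix rx,rz -0.27 -0.28 [-0.7 -0.6 -0.9] 0.014 18.425 [ 0.001  0.009 -0.004 -0.004  0.002 -0.   ]
[0.4407 0.2342 0.1572] [[0.109, -0.005, -0.994], [0.994, -0.004, 0.109], [-0.005, -1.0, 0.005]] 18.425 [-0.72 -0.59 -0.92] 0.013974400639167517
cam [0.359 0.244 0.315] [[0.11, 0.99, -0.0], [0.94, -0.1, 0.32], [0.32, -0.04, -0.95]] 297.3186396354542 259.69533073637615 192.52209021312996 [ 0.33  0.2  -0.25  1.13 -0.    0.44]
```

View pics/w19.png

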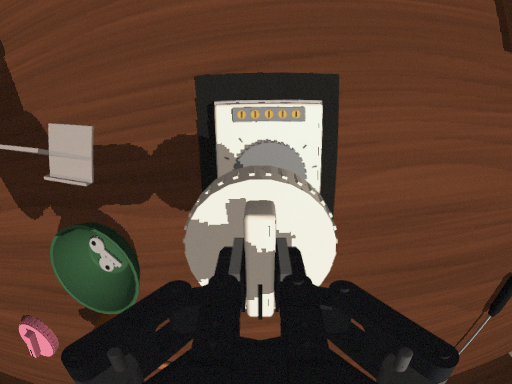

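```bash
cat > cpose.py <<'E'
from h import *
import sys
f=np.load(sys.argv[1]+".npz"); c={k:f["c_"+k] for k in("fx","fy","cx","cy","R","t")}; d=f["d"]; im=f["im"]; p=f["p"]
v,u=np.mgrid[:384,:512]; x=(u-c["cx"])/c["fx"]; y=(v-c["cy"])/c["fy"]
th=np.hypot(x,y)+1e-9; k=np.tan(th)/th
P=(np.stack([x*k*d,y*k*d,d],-1)-c["t"])@c["R"]
w=(im.min(-1)>110)&(im.max(-1).astype(int)-im.min(-1)<60)
dd=np.hypot(P[...,0]-p[0],P[...,1]-p[1]); rz=P[...,2]-(p[2]-.0094)
t=w&(dd<.06)&(rz>.018)&(rz<.030); q=P[t]
A=np.c_[q[:,:2]-p[:2],np.ones(len(q))]; sol,*_=np.linalg.lstsq(A,q[:,2],rcond=None); res=q[:,2]-A@sol
k2=abs(res)<.002; sol,*_=np.linalg.lstsq(A[k2],q[k2,2],rcond=None)
print("top plane n",t.sum(),"slopes",sol[:2].round(4),"rim z at axis",(sol[2]-.024).round(4),"expected",(p[2]-.0094).round(4))
cc,rr=cv2.minEnclosingCircle((q[k2][:,:2]*1e3).astype(np.float32)); print("circle",np.round(cc,1),round(rr,1))
b=w&(dd<.045)&(rz>.039)&(rz<.05); qb=P[b]; r=cv2.minAreaRect((qb[:,:2]*1e3).astype(np.float32)); print("bar",b.sum(),np.round(r[0],1),np.round(r[1],1),round(r[2],1))
# outline circle fit of top edge on the far side
cc=np.array(cc)/1e3
print("axis-TCP world mm",((cc-p[:2])*1e3).round(1))
E
python3 cpose.py w19; python3 - <<'E'
from h import *
for n in("top","scene"):
    im,d=cams.read_camera(n); np.savez(n+"19.npz",im=im,d=d)
    print(n)
a=np.load("top19.npz")["im"]; b=np.load("scene19.npz")["im"]
W=np.zeros((600,800,3),np.uint8); W[:400,:400]=cv2.resize(a[200:300,105:205],(400,400)); W[:400,400:]=cv2.resize(b[160:290,300:430],(400,400)); cv2.imwrite("pics/ts19.png",W[:400,:,::-1])
E
```

```text
top plane n 8696 slopes [-0.0106 -0.0005] rim z at axis 0.1476 expected 0.1478
circle [441.4 234.6] 43.0
bar 2584 [441.7 241.4] [28.1 62.5] 83.5
axis-TCP world mm [0.7 0.4]
top
scene
```

View pics/ts19.png

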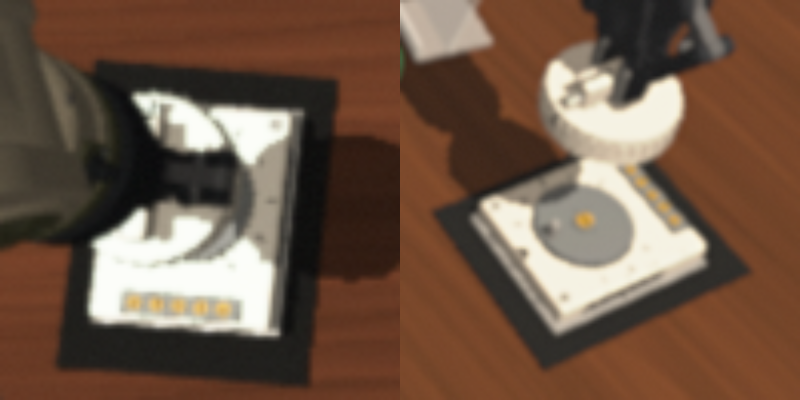

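>>> {"api": "drive_tool", "payload": {
  "plan": "-1 5 15 2 -0.3 -0.6 -0.3; -1 5 15 2 0 0 0; -1 0 15 0 0 0 0; -1 0 10 0 0 0 0; -1 0 0 0 0 0 0; -1 0 0 0 0 0 0"
}}

```text
clock: 19.32
tcp_pos: [0.4394, 0.2415, 0.1001]
orientation: [-0.525, 0.526, 0.473, -0.473]
wrist_force: [-0.0, -0.6, -0.6]
finger_gap: 0.014
```

```bash
python3 fin.py .4383 .2437 .0704 84.4
```

```text
p [0.4394 0.2415 0.1001] to go [ 2.  29.7  1.4] yawx 84.0 ry -0.4 fix rx,rz 0.08 0.02 [-0.  -0.6 -0.6] 0.014 19.325 [-0.001  0.002 -0.004 -0.002  0.001 -0.001]
```

>>> {"api": "drive_tool", "payload": {
  "plan": "-1 2.5 8 2 0 -0.4 0; -1 0 8 0 0 0 0; -1 0 7 0 0 0 0; -1 0 0 0 0 0 0; -1 0 0 0 0 0 0"
}}

```text
clock: 19.95
tcp_pos: [0.4381, 0.2448, 0.0762]
orientation: [-0.523, 0.524, 0.476, -0.474]
wrist_force: [-0.1, 0.2, -0.7]
finger_gap: 0.0141
```

```bash
python3 fin.py .4383 .2437 .0704 84.4; python3 look.py w20; python3 cpose.py w20;python3 - <<'E'
from h import *
b,d=cams.read_camera("scene"); np.savez("scene20.npz",im=b,d=d); cv2.imwrite("pics/s20.png",cv2.resize(b[180:280,310:420],None,fx=6,fy=6,interpolation=cv2.INTER_CUBIC)[:,:,::-1])
E
```

```text
p [0.4381 0.2448 0.0762] to go [-1.1  5.8 -0.2] yawx 84.4 ry 0.0 fix rx,rz 0.15 0.05 [-0.1  0.2 -0.7] 0.0141 19.95 [-0.001  0.003 -0.005 -0.001 -0.     0.   ]
[0.4381 0.2448 0.0762] [[0.097, 0.003, -0.995], [0.995, 0.001, 0.097], [0.001, -1.0, -0.003]] 19.95 [-0.1   0.16 -0.73] 0.014106612125411887
cam [0.355 0.253 0.233] [[0.1, 1.0, 0.0], [0.94, -0.09, 0.33], [0.33, -0.03, -0.95]] 297.3186396354542 259.69533073637615 192.52209021312996 [ 0.35  0.26 -0.38  0.92 -0.    0.45]
top plane n 8664 slopes [-0.0031  0.0047] rim z at axis 0.0665 expected 0.0668
circle [438.7 245.1] 43.0
bar 2573 [438.7 251.8] [28.2 62. ] 84.2
axis-TCP world mm [0.6 0.3]
```

View pics/s20.png

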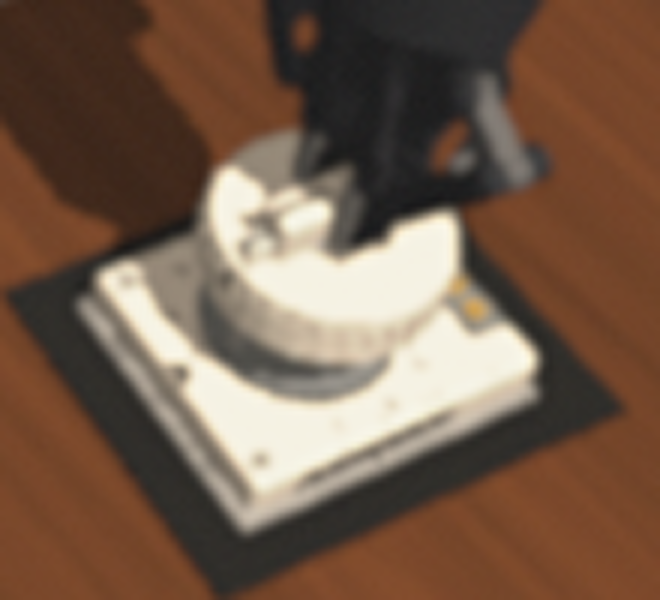

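View pics/w20.png

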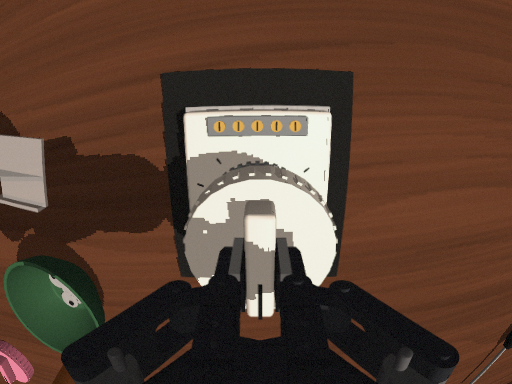

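>>> {"api": "drive_tool", "payload": {
  "plan": "-1 -1.5 3 0 0 0 0; -1 0 3 0 0 0 0; -1 0 0 0 0 0 0; -1 0 0 0 0 0 0; -1 0 0 0 0 0 0"
}}

```text
clock: 20.68
tcp_pos: [0.4384, 0.2432, 0.0703]
orientation: [-0.523, 0.524, 0.476, -0.474]
wrist_force: [0.6, 0.7, -1.0]
finger_gap: 0.0144
```

```bash
python3 fin.py .4380 .2435 .0704 84.4; python3 look.py w21; python3 cpose.py w21;python3 - <<'E'
from h import *
b,d=cams.read_camera("scene"); np.savez("scene21.npz",im=b,d=d); c=cams.calibration("scene")
v,u=np.mgrid[:384,:512]
P=(np.stack([(u-c["cx"])/c["fx"]*d,(v-c["cy"])/c["fy"]*d,d],-1)-c["t"])@c["R"]
w=(b.min(-1)>120)&(np.hypot(P[...,0]-.4385,P[...,1]-.244)<.06)&(P[...,2]>.078)&(P[...,2]<.092)
print("scene top",w.sum(),cv2.minEnclosingCircle((P[w][:,:2]*1e3).astype(np.float32)),np.median(P[w][:,2]))
# others vs start, scene + bowl etc
f0=np.load("scene0.npz")["im"].astype(int); df=(abs(f0-b).max(-1)>60)
for nm,x0,x1,y0,y1 in (("bowl",245,302,158,205),("phone",296,335,128,182),("cologne",208,236,162,212),("shoehorn",176,218,198,282)): print(nm,df[y0:y1,x0:x1].mean().round(3))
cv2.imwrite("pics/s21.png",b[:,:,::-1])
E
```

```text
p [0.4384 0.2432 0.0703] to go [ 0.2 -0.1  0.4] yawx 84.4 ry 0.0 fix rx,rz 0.2 0.08 [ 0.6  0.7 -1. ] 0.0144 20.675 [ 0.001  0.     0.001 -0.001 -0.    -0.   ]
[0.4384 0.2432 0.0703] [[0.098, 0.004, -0.995], [0.995, 0.001, 0.098], [0.001, -1.0, -0.004]] 20.675 [ 0.61  0.7  -0.95] 0.014400519254820816
cam [0.355 0.252 0.227] [[0.1, 1.0, 0.0], [0.94, -0.09, 0.33], [0.33, -0.03, -0.94]] 297.3186396354542 259.69533073637615 192.52209021312996 [ 0.35  0.26 -0.4   0.91 -0.    0.44]
top plane n 8655 slopes [-0.0026  0.0049] rim z at axis 0.0606 expected 0.0609
circle [439.  243.6] 43.2
bar 2595 [438.8 250.2] [28. 62.] 84.2
axis-TCP world mm [0.5 0.4]
scene top 584 ((439.6844482421875, 243.46240234375), 44.50495529174805) 0.0847749692827403
bowl 0.0
phone 0.002
cologne 0.0
shoehorn 0.0
```

View pics/s21.png

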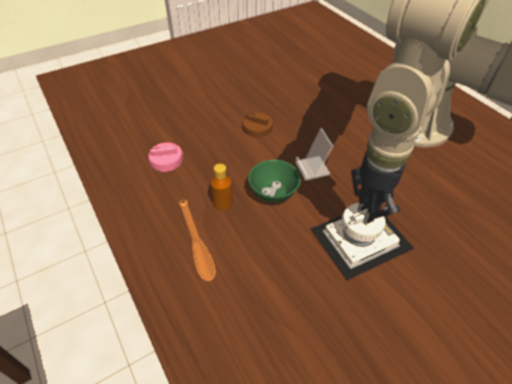

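The cover is still and centred within about 1 mm, with the rim about 10.7 mm above the peg tip. Handing in.

```bash
python3 -c "
from workcell import job
print(job.hand_in())"
```

```text
the job is handed in; nothing more can be done
None
```

I turned the wheel clockwise about 424°, past the arrow and one full turn more, until the force rose to about 13 N at its stop. I then lifted the white cover and carried it across with its rim about 150 mm up. It was handed in still held over the wheel at 20.7 s of the 67 s; no verdict was reported.

**Last checks:**
- **Height:** the rim was about 10.7 mm above the peg tip.
- **Centring:** the cover's axis was within about 1 mm of the wheel's; the wrist and scene cameras agreed to about 1 mm.
- **Pointer:** it sat at −5.6° and the peg at −5.9°, and both line up with the arrow at −5.5°.
- **Stillness:** the tilt was about 0.006 rad, the joints were at rest and the grip was holding.
- **Other things:** the scene picture showed no change at the bowl, phone stand, bottle or shoehorn compared with the start.

**Disagreed with the description:**
- **Fingertips:** both cameras put them about 18–21 mm behind the reported TCP, not 22 mm ahead of it. I set the grasp heights from the pictures instead.
- **Finger gap:** it read 1–2 mm less than the width of what was held.

**Not checked:** the peg is hidden under the cover in the last pictures. I last measured its position after letting go of it, before fetching the cover.

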